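# Slide a fixture plate out to its mark and hold it

### The arm

A 7-joint arm with a two-finger parallel gripper is mounted at the origin on a cart in front of the work surface, level with it; the furniture and walls round the work are solid. World frame = base frame: x ahead of the robot, y to its left, z up, the work surface at z = 0. Lengths are in m, angles in degrees, forces in N, time in s.
With the tool pointing down it reaches from about 0.425 to 1.025 m from the base axis. Payload 9.4 kg.
Tool frame: the origin (TCP) lies midway between the tips of the shut fingers; the grasp point (between the pads) lies 19 mm behind it (grip_depth is the distance from the TCP to the grasp point, in m); z points along the fingers, y is the direction in which the jaws open and shut (so a half turn about z gives the same grasp; the last joint's range is limited). The gripper opens to 93 mm and grips with 3 to 60 N. Pads are 15 mm wide; open, the fingers measure 128 mm over their backs; the gripper's body (75 mm by 188 mm) begins 65 mm behind the grasp point.
Start: joints at [-4.395, 34.337, -0.143, 91.639, 0.103, 54.024, -4.572], TCP at [0.725, -0, 0.186] pointing down, gripper open.
Joint ranges: [-147.43, 147.43], [-19.82, 112.94], [-74.19, 73.91], [6.32, 146.72], [-59.91, 239.91], [6.04, 106.73], [-150.56, 150.56]. Speed limits (degrees/s): [127.2, 127.2, 172.46, 172.46, 180, 180, 180].

### API

Orientations are given as a 3x3 rotation matrix whose columns are the frame's x, y, z axes.
In Python, from bench import * gives the robot as it stands.
- The arm moves only by the shell command python3 -m handwheel 'ROWS'. ROWS is JSON, a list of rows, each a list of 3 entries, a list of its own where there are three numbers: the opening, from 0 (shut) to 1 (fully open), then the shift along the tool's x, y, z in mm, then the turn about the tool's z in degrees. A call has 1 to 10 rows; each row is the pose to reach, as a shift and turn from the pose commanded when the call began, along the tool's axes at that moment; what a row does not reach only later rows make up. A row lasts 1/10 s, in which the tool goes at most 50 mm and 8.59 degrees, less where a joint would pass 70% of its speed; a pose out of reach is approached as far as the arm can. A call with a gripper value outside its range is refused whole. The fingers move at their own pace and stop on an object; the grip force is fixed at half the most. Time passes only in rows, so rows that repeat a pose let the fingers close. It gives the time, the measured TCP pose, the force and the opening at its end, in the units of the state.
- get_obs(): the state, without advancing time (a new reading comes with each control period).
- snapshot(name): name is "scene" or "side" or "wrist"; returns a dict with "pixels" (480x640x3 uint8, red, green, blue), "fx", "fy", "cx", "cy" (pixels), "distortion" ([k1, k2, p1, p2, k3] as OpenCV has them; the pictures are not rectified), "extrinsics" (4x4, takes a point from camera to world coordinates); the wrist camera has in their place "hand_eye" (4x4, takes a point from camera to tool coordinates, whose origin is the TCP and whose axes are the flange's). Camera axes: x right, y down, z forward; pixel columns grow to the right and rows downward; lengths in m; the calibration is good to about 2 mm. A picture is of the moment at which its call begins: read the wrist's pose just before it. There is no depth.
- finish_job(): hands the job in, once; it reports no verdict.
Trained networks look in the newest picture that a camera, given by its name, has taken for a name from the list of things; names that differ only in an ending like _2 or _b are one class to them, and where a whole thing is asked for, a point or a joint stands for the part that bears it (a point fixed in the world has none). Each returns a list of dicts, best first, with "p" (0 to 1); they miss things now and then, are a little off and sometimes report something else, mostly with a low value. They report only what shows in the picture. A call takes as long as a camera call.
- masks_of(camera, query): "pixels" (480x640 bool, what is visible of it).
- mark_of(camera, query): "location" ([x, y, z] in m, in the coordinates of the camera as it stood for that picture, good to about 4 mm: a listed point, or the origin of a listed thing).
The state is a dict: "time": time; "qpos": joint angles; "joint_velocities": joint speeds; "effort": joint torques, N m; "position": TCP position; "eef_rot": TCP orientation; "contact_force": force on the tool from outside, world axes, zero at the start; "torque": the same for the moment, N m; "grip_width": opening from 0.0 (shut) to 1.0 (fully open).
Only numpy, scipy, OpenCV 4.12 (cv2) and the standard library are available. Lean on these libraries where they do the work, as an engineer would, in place of code of your own. Each camera call takes 0.05 s, during which the arm holds its last target.

### The job

Lay the loose black cap from the bench, same way up, in the round pocket of the metal plate while the plate still rests safely on its stand. Then slide the plate outward, flat on the stand and roughly centred on it, until the red line across it lies along the stand's yellow-marked outer edge, so that the cap can be reached from beneath. The plate is then past its balance point, so finish while still holding its handle end with the fingers, keeping it flat on the stand; do not let go, and leave the other things on the bench alone.

Things in the scene. Friction and masses are not known exactly. Their poses are not given: they have to be found in the camera images.
- stand_edge (a point): middle of the top outer edge of the fixed grey bench stand (top 120 long x 100 wide mm, flat, 50 mm above the bench; open below; a yellow stripe on its outer upright face and a yellow patch on top at each outer corner mark this edge). Its x axis points outward, the way the plate is to be slid, level and square to the edge; y runs along the edge; z up. The stand's top extends 120 mm back (-x) and 50 mm to either side of this point.
- plate: loose aluminium fixture plate, 180 x 76 x 10 mm, 0.5 to 0.8 kg, lying flat on the stand; origin at the centre of its underside, x axis along its length toward the pocket end (outward), z up. Its centre of mass lies about 2 mm behind the origin, so with the red line over the edge it tips unless held (2 to 3 N down at the handle is enough). Plain sliding friction on the stand.
- plate_handle (a point): centre of the black block handle on top of the inner end of the plate: 18 mm along the plate, 40 mm across it, 32 mm tall, standing on the plate's top face (its top 16 mm above this point); it is 72 mm behind the plate's origin. Axes as the plate's.
- plate_pocket (a point): centre of the mouth of the round pocket near the outer end of the plate, level with the plate's top face; pocket 29 mm wide and 5 mm deep, with an 18 mm push-out hole through its floor; 60 mm ahead of the plate's origin.
- mark_left (a point): left end (plate's +y side) of the red line across the plate, at the underside of the plate, 20 mm behind the plate's origin and 35 mm left of its centre line
- mark_right (a point): right end (-y side) of the red line, at the underside, 35 mm right of the centre line
- cap_center (a point): centre (half-way up) of the loose black moulded cap lying on the bench to the right of the stand, round, 24 mm wide, 9 mm tall, 12 g, small clip tabs underneath; z axis up through its top. Seated in the pocket it stands out about half its height.
- ink_jar: bystander: small white ink jar, 54 mm wide, 55 mm tall, origin at the centre of its underside
- masking_tape: bystander: roll of beige tape lying flat, 70 mm wide, 25 mm tall, origin at the centre of its underside
- squeeze_bottle: bystander: white squeeze bottle with spout, 83 mm wide, 229 mm tall, origin at the centre of its underside

How it is judged (in metres and radians):
On the way:
1. the cap is released in the pocket while the red line is still well back on the stand (horizontal distance between cap_center and plate_pocket below 0.005 m and z of cap_center in the frame of plate_pocket below 0.0035 m and angle between cap_center's own z axis and vertical below 0.2 rad and contact force between the fingers and cap below 0.1 N and x of each of mark_left, mark_right in the frame of stand_edge below -0.03 m), for 0.2 s.
At the end, for the whole second after the job is handed in: Both ends of the red line within 6 mm of the stand's outer edge; plate centred to 25 mm, flat on the stand (5 mm, 0.05 rad, presses it over 0.3 N), still, held by the fingers with over 1 N; cap level (0.25 rad) in the pocket, within 5 mm, its middle under 3.5 mm above the plate (x of mark_left in the frame of stand_edge between -0.006 and 0.006 m and x of mark_right in the frame of stand_edge between -0.006 and 0.006 m and y of plate in the frame of stand_edge between -0.025 and 0.025 m and height (world z) of mark_left between 0.046 and 0.055 m and height (world z) of mark_right between 0.046 and 0.055 m and angle between plate's own z axis and vertical below 0.05 rad and linear speed of plate below 0.02 m/s and contact force between the fingers and plate above 1 N and contact force between plate and stand above 0.3 N and horizontal distance between cap_center and plate_pocket below 0.005 m and z of cap_center in the frame of plate_pocket below 0.0035 m and angle between cap_center's own z axis and vertical below 0.25 rad); the arm keeps its last pose, push and grip.
It fails at once if the plate is lifted or tipped instead of slid (tilt over 0.15 rad, or more than 12 mm off the stand's top) (angle between plate's own z axis and vertical above 0.15 rad or height (world z) of any of mark_left, mark_right above 0.062 m).
It fails at once if a bystander is moved by more than 25 mm (distance of any of ink_jar, masking_tape, squeeze_bottle from where it was at the start of the episode above 0.025 m).
It also fails if it takes over 54 s, if anything falls off the work surface, if the arm or the gripper's body presses on something with over 40 N, if the wrist force passes 120 N, or if a joint passes its speed limit or range.

## Working session

There is one attempt and no reset: what is moved stays moved. The work goes in short steps, Python scripts to look and compute and a shell command to move; the robot and the scene stay as the last step left them, time stands still between calls to the robot, and variables do not carry over. Pictures are saved under pics/ and viewed, and the job is handed in when it is done.

```bash
ls; mkdir -p pics
cat > h.py <<'E'
from bench import *
import numpy as np, cv2
def look(cam,tag,q=()):
    o=get_obs(); s=snapshot(cam)
    cv2.imwrite(f'pics/{tag}.png',s['pixels'][:,:,::-1])
    if 'extrinsics' in s: T=np.array(s['extrinsics'])
    else:
        W=np.eye(4);W[:3,:3]=np.array(o['eef_rot']);W[:3,3]=o['position'];T=W@np.array(s['hand_eye'])
    for n in q:
        for d in mark_of(cam,n)[:2]:
            p=T@np.append(d['location'],1)
            print(cam,n,round(d['p'],2),np.round(p[:3]*1000,1))
    return o,s,T
E
python3 - <<'E'
from h import *
o=get_obs();print(o)
Q=["stand_edge","plate","plate_handle","plate_pocket","mark_left","mark_right","cap_center","ink_jar","masking_tape","squeeze_bottle"]
for c in("scene","side","wrist"): look(c,c+'0',Q)
E
```

```text
pics
{'time': 0.0, 'qpos': array([-4.39565276, 34.38391898, -0.14666795, 91.68013855,  0.10139601,
       54.02527708, -4.57281963]), 'joint_velocities': array([-0.04147505, -0.00071627, -0.03672617,  0.08371736, -0.00196022,
        0.02678214,  0.03460134]), 'effort': array([ 5.70884713e-04, -7.65060925e+01,  1.49801854e+00, -2.52344084e+01,
       -5.23842021e-02,  1.69115182e-02,  2.08527672e-04]), 'position': array([7.24456919e-01, 1.02265713e-05, 1.85372251e-01]), 'eef_rot': array([[-6.23135058e-05,  9.99998792e-01, -1.55313400e-03],
       [ 9.99999992e-01,  6.21439933e-05, -1.09190253e-04],
       [-1.09093603e-04, -1.55314079e-03, -9.99998788e-01]]), 'contact_force': array([ 0.52649183,  0.01404522, -0.93669791]), 'torque': array([-0.04261625, -0.06177197,  0.05835963]), 'grip_width': 0.9968573838351008}
scene plate 0.74 [ 582.6 -222.2   48.2]
scene plate_handle 0.71 [ 506.7 -214.4   71.7]
scene plate_handle 0.37 [ 561.3 -183.1   49.4]
scene plate_pocket 0.64 [ 640.6 -229.1   58.2]
scene mark_left 0.77 [ 560.3 -186.1   51.4]
scene mark_left 0.68 [ 505.4 -213.1   70.3]
scene 
[... 322 characters left out ...]
513.  -214.3   73.2]
side plate_pocket 0.8 [ 640.  -226.6   61. ]
side mark_left 0.75 [ 564.5 -184.9   53.9]
side mark_right 0.57 [ 555.8 -249.1   48.5]
side cap_center 0.59 [ 593.7 -384.9    3.4]
side ink_jar 0.95 [ 671.1 -412.2    1.7]
side ink_jar 0.64 [814.3 -94.2  -1.4]
side masking_tape 0.7 [754.2  13.    1.4]
side squeeze_bottle 0.62 [ 8.131e+02 -9.540e+01 -6.000e-01]
wrist stand_edge 0.63 [ 632.6 -230.2   47.9]
wrist plate 0.91 [ 577.4 -220.7   51.3]
wrist plate_pocket 0.69 [ 640.4 -224.8   64.4]
wrist mark_left 0.7 [ 563.1 -185.3   53.2]
wrist mark_right 0.74 [ 554.2 -248.4   47.5]
wrist ink_jar 0.67 [ 811.5 -101.2    1. ]
wrist squeeze_bottle 0.76 [ 8.116e+02 -1.028e+02  6.000e-01]
```

View pics/scene0.png

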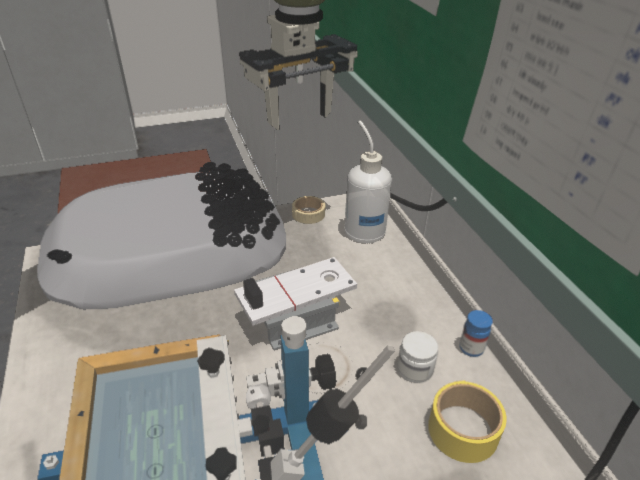

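View pics/side0.png

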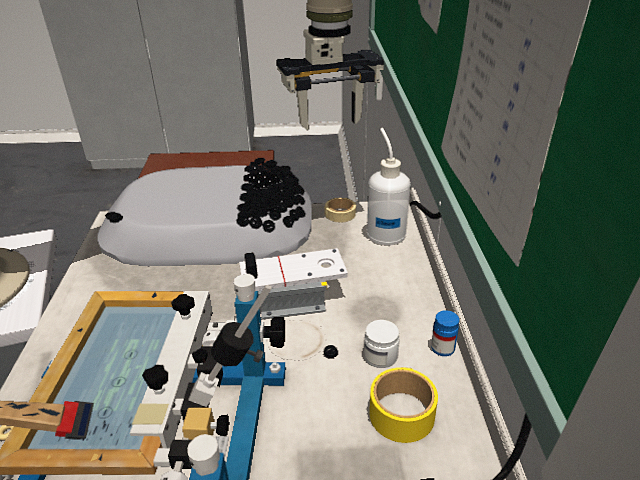

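View pics/wrist0.png

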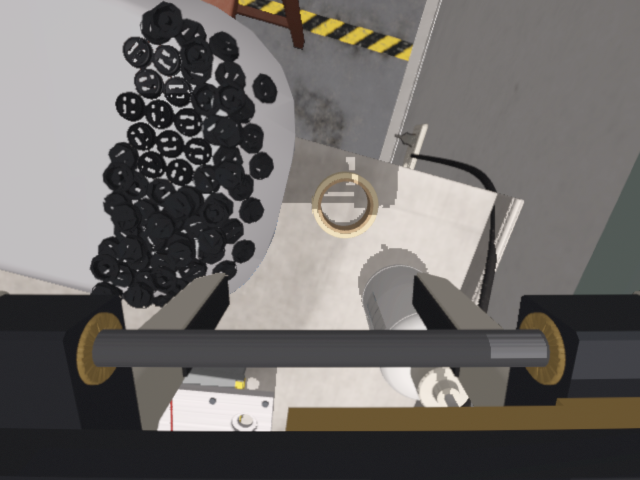

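The scene and side pictures show the plate on its stand (handle at about 253,293 in the scene view), with the cap at (362,373) in scene and (331,352) in side. A blue press post, a knob and a slanted bar stand near the cap. I'll triangulate those obstacles before moving.

```bash
cat >> h.py <<'E'
def norm(s,uv):
    K=np.array([[s['fx'],0,s['cx']],[0,s['fy'],s['cy']],[0,0,1]]);
    return cv2.undistortPoints(np.array([[uv]],float),K,np.array(s['distortion'],float)).ravel()
def tri(s1,T1,u1,s2,T2,u2):
    P1=np.linalg.inv(T1)[:3];P2=np.linalg.inv(T2)[:3]
    X=cv2.triangulatePoints(P1,P2,norm(s1,u1).reshape(2,1),norm(s2,u2).reshape(2,1)).ravel();return X[:3]/X[3]
def onz(s,T,uv,z):
    n=norm(s,uv);d=T[:3,:3]@np.array([n[0],n[1],1]);return T[:3,3]+d*(z-T[2,3])/d[2]
def proj(s,T,p):
    K=np.array([[s['fx'],0,s['cx']],[0,s['fy'],s['cy']],[0,0,1]]);M=np.linalg.inv(T)
    return cv2.projectPoints(np.array(p,float).reshape(-1,1,3),cv2.Rodrigues(M[:3,:3])[0],M[:3,3],K,np.array(s['distortion'],float))[0].reshape(-1,2)
E
python3 - <<'E'
from h import *
o,s,T=look('scene','a'); o,s2,T2=look('side','b')
print(T[:3,3],T2[:3,3])
for n,a,b in [('posttop',(294,327),(245,283)),('knob',(324,372),(277,333)),('bartip',(392,349),(267,292)),('ball',(332,418),(232,343)),('cap',(362,373),(331,352)),('pocket',(330,277),(326,264))]:
    print(n,np.round(tri(s,T,a,s2,T2,b)*1000))
print(onz(s,T,(362,373),.006),onz(s2,T2,(331,352),.006),onz(s,T,(330,277),.06),onz(s2,T2,(326,264),.06))
def crop(p,s,x0,y0,x1,y1,k):
    c=s['pixels'][y0:y1,x0:x1,::-1];cv2.imwrite(p,cv2.resize(c,None,fx=k,fy=k,interpolation=cv2.INTER_CUBIC))
crop('pics/c1.png',s,220,240,420,390,4);crop('pics/c2.png',s2,220,230,420,380,4)
E
```

```text
[ 0.26523183 -0.75136577  0.62798089] [ 0.40494647 -0.97627559  0.64636201]
posttop [ 473. -395.  185.]
knob [ 508. -408.   94.]
bartip [ 478. -547.  290.]
ball [ 434. -528.  210.]
cap [ 599. -377.   -4.]
pocket [ 638. -232.   60.]
[ 0.59388338 -0.38271056  0.006     ] [ 0.59582799 -0.3862293   0.006     ] [ 0.63746621 -0.23279563  0.06      ] [ 0.63864953 -0.23126524  0.06      ]
```

View pics/c1.png

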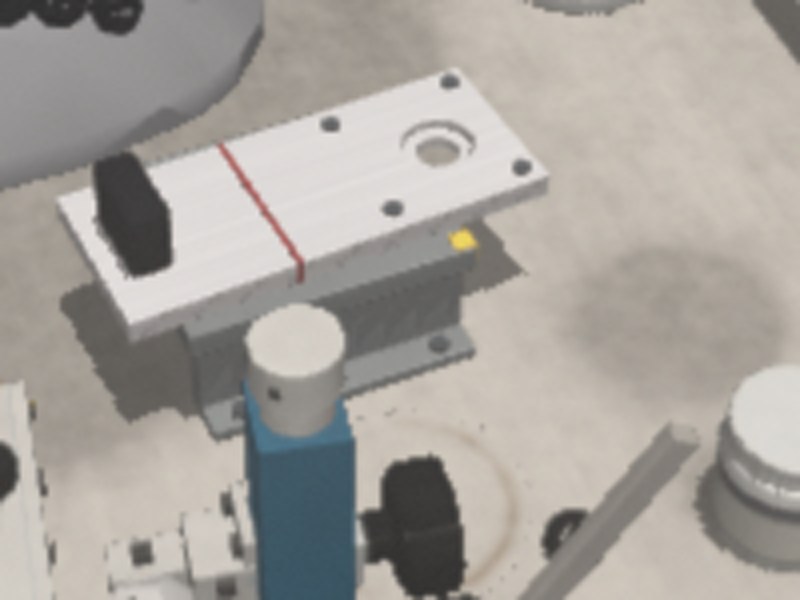

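View pics/c2.png

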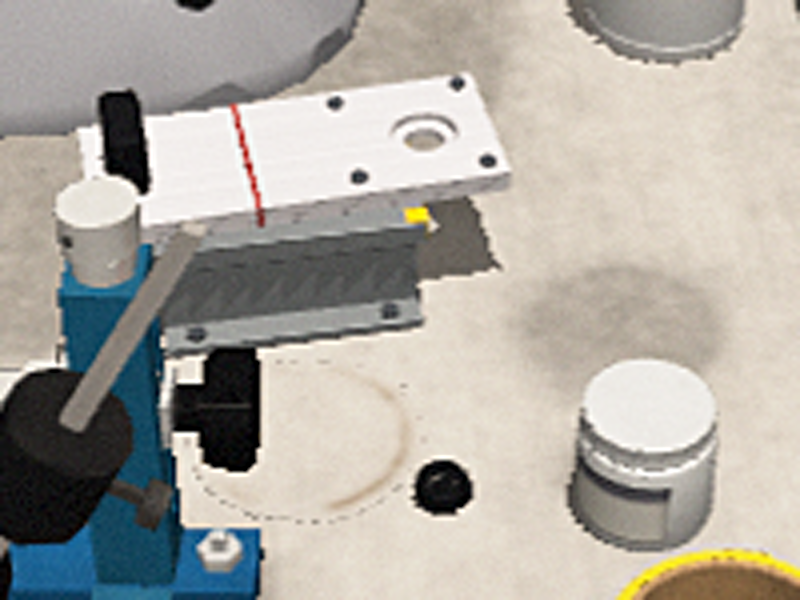

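Run:
```python
from h import *
o,s,T=look('wrist','w1'); print(np.round(np.array(s['hand_eye']),3),T[:3,3])
p=T[:3,:3].T
for q in [(595,-385,9),(638,-230,60)]: print(q)
```

```text
[[ 0.    -0.968 -0.25   0.068]
 [ 1.    -0.     0.001 -0.   ]
 [-0.001 -0.25   0.968 -0.198]
 [ 0.     0.     0.     1.   ]] [0.72467    0.0681876  0.38444075]
(595, -385, 9)
(638, -230, 60)
```

```bash
python3 -m handwheel '[[0.5,[0,-40,0],0],[0.5,[-30,-80,0],8],[0.5,[-75,-120,0],16],[0.5,[-120,-130,0],24],[0.5,[-165,-130,0],32],[0.5,[-210,-130,0],40],[0.5,[-255,-130,0],48],[0.5,[-300,-130,0],56],[0.5,[-345,-130,0],64],[0.5,[-385,-130,0],72]]'
```

```text
time: 2.8
position: [0.5947, -0.3875, 0.1865]
eef_rot: [[0.953, 0.303, 0.0], [0.303, -0.953, -0.001], [0.0, 0.001, -1.0]]
contact_force: [1.0, -0.2, -0.7]
grip_width: 0.498
```

Run:
```python
from h import *
o,s,T=look('wrist','w2',["cap_center","plate_pocket","mark_left","mark_right","plate"]); print(o['position'],o['eef_rot'])
```

```text
wrist cap_center 0.68 [ 592.3 -382.9    6.2]
wrist plate_pocket 0.66 [ 639.5 -228.1   60. ]
wrist mark_left 0.85 [ 564.  -184.2   51.4]
wrist mark_right 0.69 [ 556.  -250.1   47.9]
wrist mark_right 0.31 [ 507.3 -211.9   73.3]
wrist plate 0.67 [ 579.9 -219.3   50.8]
[ 0.59467507 -0.38747896  0.18653173] [[ 9.52973464e-01  3.03053435e-01  4.39217435e-04]
 [ 3.03053674e-01 -9.52973260e-01 -6.60983789e-04]
 [ 2.18249063e-04  7.63006468e-04 -9.99999685e-01]]
```

View pics/w2.png

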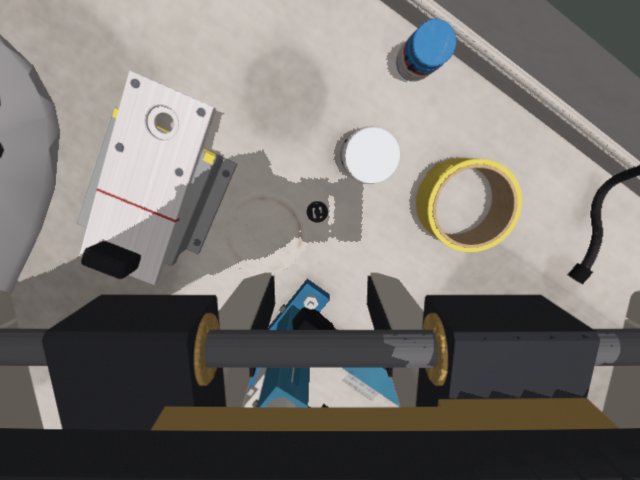

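The wrist view now shows the cap at (317,211), clear of everything. The pocket is at (163,122), the red line runs from (97,190) to (178,221), and the yellow corner patches are at (115,112) and (209,157). I'll measure from these pixels.

```bash
cat >> h.py <<'E'
def blob(m,x0,y0,x1,y1):
    n,l,st,c=cv2.connectedComponentsWithStats(m[y0:y1,x0:x1].astype(np.uint8))
    i=1+np.argmax(st[1:,4]); return c[i]+[x0,y0],st[i,4],(l==i)
E
python3 - <<'E'
from h import *
o,s,T=look('wrist','w3'); P=s['pixels'].astype(int);R,G,B=P[...,0],P[...,1],P[...,2]
c,a,_=blob(P.max(2)<60,295,190,340,235);print('cap',c,a,onz(s,T,c,.007))
for r in [(100,95,130,125),(195,140,225,175)]:
    c,a,_=blob((R>150)&(B<90)&(G>120),*r);print('yellow',c,a,onz(s,T,c,.05))
red=(R>110)&(G<80)&(B<80)
c,a,l=blob(red,80,170,200,240);ys,xs=np.nonzero(l);xs=xs+80;ys=ys+170
e1=[xs.min(),ys[xs.argmin()]];e2=[xs.max(),ys[xs.argmax()]]
L=onz(s,T,e1,.06);Rr=onz(s,T,e2,.06);print('red',e1,e2,L,Rr,np.linalg.norm(L-Rr),'yaw',np.degrees(np.arctan2(-(L-Rr)[0],(L-Rr)[1])))
c,a,_=blob(masks_of('wrist','plate')[0]['pixels'],0,0,639,479);print(c,a)
k=s['pixels'][60:280,60:260,::-1];cv2.imwrite('pics/k.png',cv2.resize(k,None,fx=2.7,fy=2.7,interpolation=cv2.INTER_CUBIC))
# ends of plate corners by top
E
```

```text
cap [320.35664336 213.18181818] 286 [ 0.59681877 -0.38360828  0.007     ]Traceback (most recent call last):
  File "<stdin>", line 5, in <module>
  File "h.py", line 27, in blob
    i=1+np.argmax(st[1:,4]); return c[i]+[x0,y0],st[i,4],(l==i)
        ~~~~~~~~~^^^^^^^^^^
    return _wrapfunc(a, 'argmax', axis=axis, out=out, **kwds)
    return bound(*args, **kwds)
ValueError: attempt to get argmax of an empty sequence
```

Run:
```python
from h import *
o,s,T=look('wrist','w3');print(o['time'],o['position']); P=s['pixels'].astype(int);R,G,B=P[...,0],P[...,1],P[...,2]
c,a,l=blob(P.max(2)<75,295,190,340,235);print('cap',c,a,onz(s,T,c,.005))
ys,xs=np.nonzero(l);print(xs.min()+295,xs.max()+295,ys.min()+190,ys.max()+190)
ye=(R>150)&(B<100)&(G>120)&(R-B>80)
for r in [(90,90,150,140),(190,135,230,180)]:
    if ye[r[1]:r[3],r[0]:r[2]].any():
        c,a,_=blob(ye,*r);print('yellow',c,a,onz(s,T,c,.05))
red=(R>100)&(R-G>50)&(R-B>50)
c,a,l=blob(red,60,150,220,250);ys,xs=np.nonzero(l);xs=xs+60;ys=ys+150
e1=[xs.min(),ys[xs.argmin()]];e2=[xs.max(),ys[xs.argmax()]]
L=onz(s,T,e1,.06);Rr=onz(s,T,e2,.06);print('red',e1,e2,L,Rr,np.linalg.norm(L-Rr),'yaw',np.degrees(np.arctan2(-(L-Rr)[0],(L-Rr)[1])))
k=s['pixels'][60:280,60:260,::-1];cv2.imwrite('pics/k.png',cv2.resize(k,None,fx=2.7,fy=2.7,interpolation=cv2.INTER_CUBIC))
```

```text
3.15 [ 0.59556301 -0.38317393  0.18615701]
cap [320.43606557 213.31803279] 305 [ 0.59648465 -0.38365921  0.005     ]
310 330 203 224
yellow [120.42857143 112.52380952] 21 [ 0.635563   -0.18065914  0.05      ]
yellow [213.88 157.51] 100 [ 0.62311883 -0.27100509  0.05      ]
red [np.int64(101), np.int64(189)] [np.int64(178), np.int64(221)] [ 0.56440287 -0.18104146  0.06      ] [ 0.55714697 -0.25564018  0.06      ] 0.07495077158069333 yaw -5.5554387575436
```

View pics/k.png

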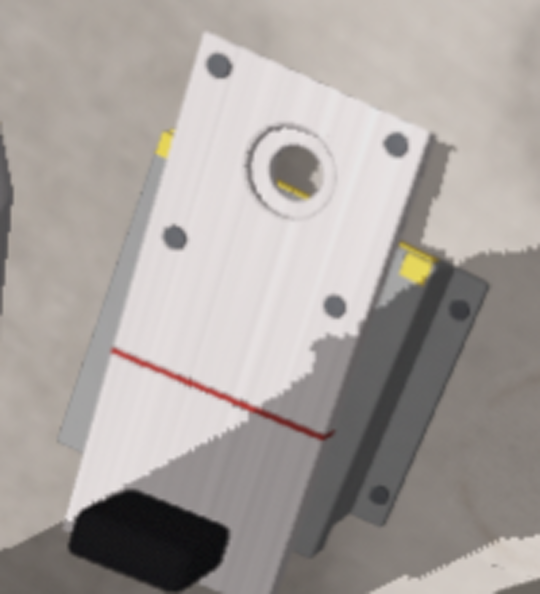

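Arm settled. The cap is at (596.5, −383.7), about 1 mm from the TCP axis, so I'll go down.

```bash
python3 -m handwheel '[[0.5,[0.7,0.7,50],0],[0.5,[0.7,0.7,100],0],[0.5,[0.7,0.7,140],0],[0.5,[0.7,0.7,165],0],[0.5,[0.7,0.7,176],0],[0.5,[0.7,0.7,180],0],[0.5,[0.7,0.7,180],0],[0.5,[0.7,0.7,180],0]]'
python3 - <<'E'
from h import *
o=get_obs();print(o['position'],o['contact_force'])
E
```

```text
time: 4.0
position: [0.5969, -0.3859, 0.0079]
eef_rot: [[0.951, 0.309, 0.002], [0.309, -0.951, -0.001], [0.002, 0.002, -1.0]]
contact_force: [0.4, -0.2, 0.0]
grip_width: 0.501
[ 0.59686188 -0.3858955   0.00792892] [ 0.36367056 -0.2498392   0.04150456]
```

```bash
python3 -m handwheel '[[0.5,[0,0,2],0],[0.5,[0,0,4],0],[0.5,[0,0,4],0],[0.5,[0,0,4],0]]'
python3 - <<'E'
from h import *
o,s,T=look('wrist','w4');print(o['position'],o['contact_force'])
E
```

```text
time: 4.4
position: [0.5959, -0.3855, 0.0024]
eef_rot: [[0.951, 0.309, 0.0], [0.309, -0.951, -0.0], [0.0, 0.0, -1.0]]
contact_force: [-0.8, -0.1, 0.3]
grip_width: 0.499
[ 0.59592364 -0.385482    0.00240206] [-0.78806953 -0.05162769  0.28117997]
```

View pics/w4.png

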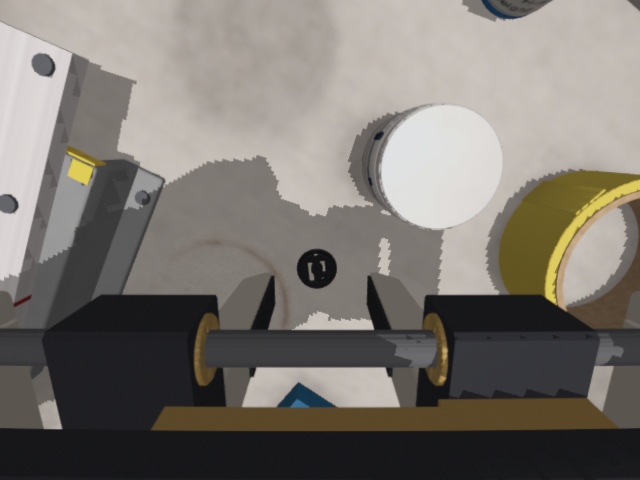

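Run:
```python
from h import *
o,s,T=look('wrist','w5',['cap_center']);print(o['position'],o['contact_force'])
P=s['pixels'];c,a,l=blob(P.max(2)<75,290,240,345,300)
ys,xs=np.nonzero(l);b=((xs.min()+xs.max())/2+290,(ys.min()+ys.max())/2+240);print(c,b,a,xs.max()-xs.min(),ys.max()-ys.min(),onz(s,T,b,.007))
print(proj(s,T,[o['position'],[.5965,-.3837,.007]]))
```

```text
wrist cap_center 0.78 [ 592.3 -383.6    6.6]
[ 0.59594701 -0.38547818  0.00237311] [-0.26439243  0.7715744  -0.15365773]
[316.60329861 268.00260417] (np.float64(316.5), np.float64(268.5)) 1152 39 39 [ 0.59677596 -0.38352624  0.007     ]
[[319.27830504 268.16873711]
 [316.63951553 269.01730646]]
```

```bash
python3 -m handwheel '[[0.5,[1.3,-1.6,-2],0],[0.4,[1.3,-1.6,-2],0],[0.3,[1.3,-1.6,-2],0],[0,[1.3,-1.6,-2],0],[0,[1.3,-1.6,-2],0],[0,[1.3,-1.6,-2],0],[0,[1.3,-1.6,-2],0]]'
python3 - <<'E'
from h import *
o=get_obs();print(o['position'],o['contact_force'])
E
```

```text
time: 5.25
position: [0.5966, -0.3836, 0.0042]
eef_rot: [[0.951, 0.309, -0.0], [0.309, -0.951, -0.0], [-0.0, 0.0, -1.0]]
contact_force: [0.9, -0.1, -0.0]
grip_width: 0.033
[ 0.59660517 -0.3835892   0.00420402] [ 0.91063858 -0.10724863 -0.01327159]
```

The opening is 0.033, narrower than the cap (about 0.26), so the grasp missed. I'll look.

Run:
```python
from h import *
o,s,T=look('wrist','w6',['cap_center']);print(o['position'],o['grip_width'])
o,s,T=look('side','s6',['cap_center'])
k=s['pixels'][230:380,220:420,::-1];cv2.imwrite('pics/k2.png',cv2.resize(k,None,fx=4,fy=4))
```

```text
wrist cap_center 0.83 [ 595.7 -385.7    5.5]
[ 0.59660517 -0.3835892   0.00420402] 0.03286311559704178
side cap_center 0.57 [ 592.8 -386.1    4.5]
```

View pics/w6.png

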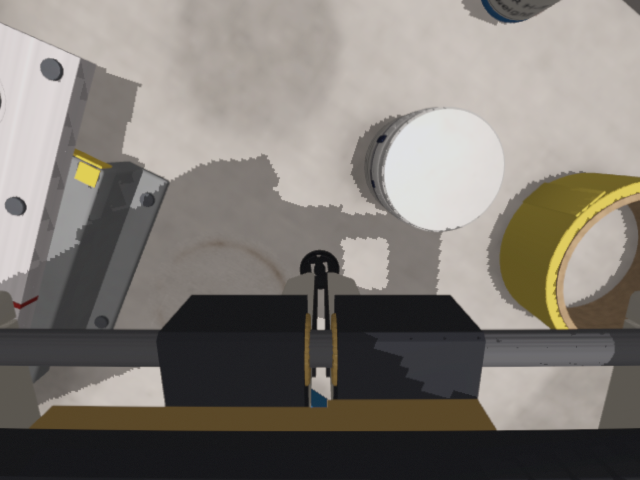

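View pics/k2.png

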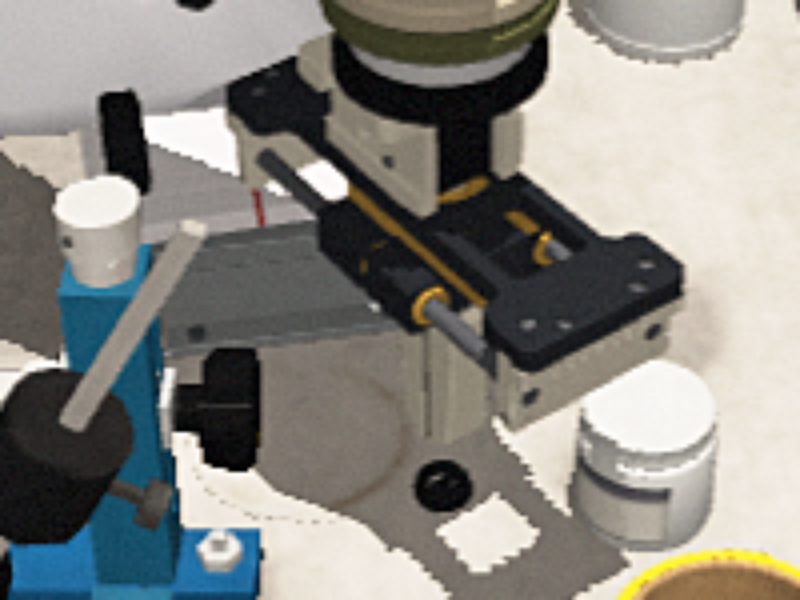

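Run:
```python
from h import *
o,s,T=look('side','s7');p=np.array(o['position'])
for z in(0,.01,.02,.03): print(z,proj(s,T,[p+[0,0,z]]))
k=s['pixels'][300:370,290:380,::-1];cv2.imwrite('pics/k3.png',cv2.resize(k,None,fx=8,fy=8,interpolation=cv2.INTER_NEAREST))
o,s,T=look('scene','s8');
for z in(0,.01,.02,.03): print(z,proj(s,T,[p+[0,0,z]]))
k=s['pixels'][310:410,300:400,::-1];cv2.imwrite('pics/k4.png',cv2.resize(k,None,fx=6,fy=6,interpolation=cv2.INTER_NEAREST))
o,s,T=look('wrist','s9');
for z in(0,.01,.02,.03): print(z,proj(s,T,[p+[0,0,z]]))
k=s['pixels'][230:310,270:370,::-1];cv2.imwrite('pics/k5.png',cv2.resize(k,None,fx=7,fy=7,interpolation=cv2.INTER_NEAREST))
```

```text
0 [[330.94554861 351.50947741]]
0.01 [[330.8899761  347.01310814]]
0.02 [[330.83370569 342.45947319]]
0.03 [[330.77672313 337.84738724]]
0 [[363.75499086 373.34866369]]
0.01 [[364.22268297 368.98458339]]
0.02 [[364.69815314 364.54945417]]
0.03 [[365.18160144 360.04148621]]
0 [[319.19692577 268.11660664]]
0.01 [[319.16215991 273.89108523]]
0.02 [[319.1238619  280.25442105]]
0.03 [[319.08146631 287.30125691]]
```

View pics/k3.png

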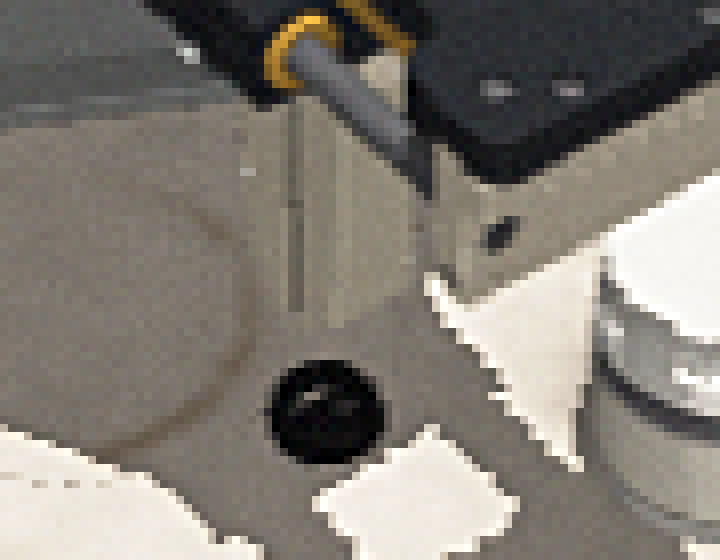

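View pics/k5.png

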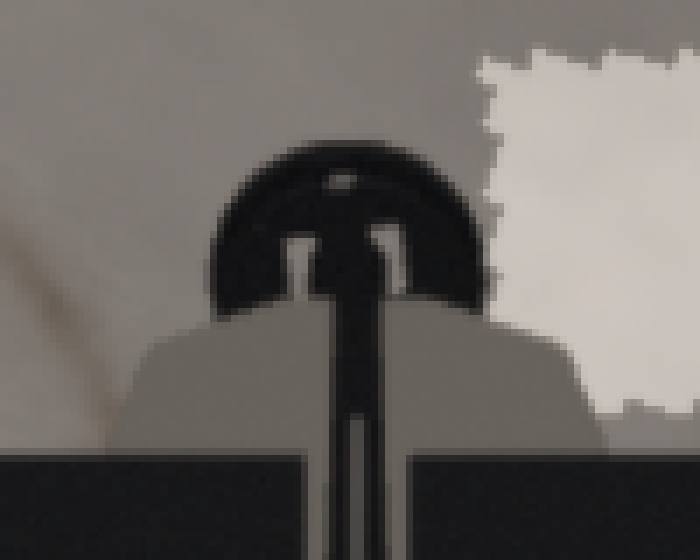

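View pics/k4.png

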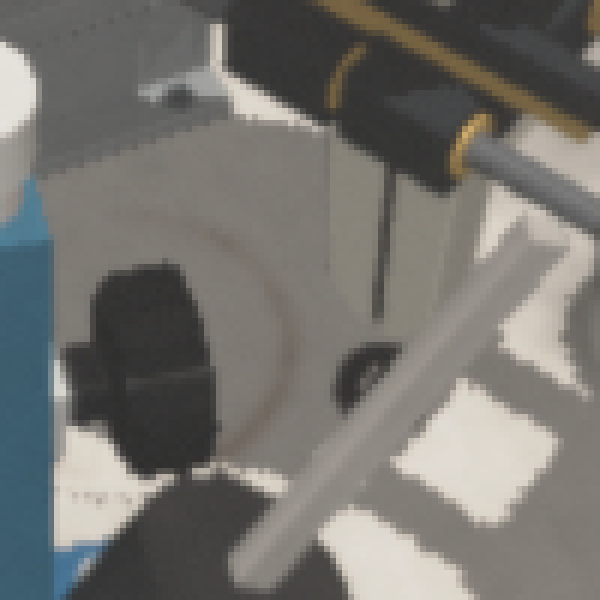

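Run:
```python
from h import *
o,s,T=look('side','s7');p=np.array(o['position']);R=np.array(o['eef_rot'])
ow,sw,Tw=look('wrist','s9')
for z in (0,-.01,-.02,-.025,-.03):
  for x,y in((.0075,.002),(.0075,.017),(.0075,-.017)):
    q=p+R@np.array([x,y,z]); print(z,x,y,proj(s,T,[q]).round(1),proj(sw,Tw,[q]).round(1))
```

```text
0 0.0075 0.002 [[335.5 350.2]] [[322.7 256. ]]
0 0.0075 0.017 [[341.2 355.7]] [[348.3 256. ]]
0 0.0075 -0.017 [[328.5 343.3]] [[290.4 256. ]]
-0.01 0.0075 0.002 [[335.5 345.7]] [[322.9 261.2]]
-0.01 0.0075 0.017 [[341.2 351.2]] [[349.6 261.2]]
-0.01 0.0075 -0.017 [[328.4 338.8]] [[288.9 261.2]]
-0.02 0.0075 0.002 [[335.4 341.1]] [[323. 267.]]
-0.02 0.0075 0.017 [[341.2 346.6]] [[351.2 267. ]]
-0.02 0.0075 -0.017 [[328.3 334.3]] [[287.3 267. ]]
-0.025 0.0075 0.002 [[335.4 338.8]] [[323.1 270.1]]
-0.025 0.0075 0.017 [[341.2 344.3]] [[352.  270.1]]
-0.025 0.0075 -0.017 [[328.3 332. ]] [[286.5 270.1]]
-0.03 0.0075 0.002 [[335.4 336.5]] [[323.2 273.4]]
-0.03 0.0075 0.017 [[341.2 342. ]] [[352.9 273.4]]
-0.03 0.0075 -0.017 [[328.3 329.7]] [[285.6 273.4]]
```

The cap is undisturbed. The fingertips visibly end about 25 mm short of the nominal TCP: they show at (330,340) in the side view, where the TCP projects to (331,351). I'll open, turn the jaws square so the body clears the jar, and lower carefully while watching the force.

```bash
python3 -m handwheel '[[0.45,[0,0,0],0],[0.45,[0,0,0],6],[0.45,[0,0,0],12],[0.45,[0,0,0],18],[0.45,[0,0,4],18],[0.45,[0,0,4],18]]';python3 -m handwheel '[[0.45,[0,0,3],0],[0.45,[0,0,6],0],[0.45,[0,0,6],0]]'
python3 - <<'E'
from h import *
o,s,T=look('wrist','w10');p=np.array(o['position']);print(p,o['contact_force'],o['torque'],o['grip_width'])
print(proj(s,T,[p]))
o,s,T=look('side','s10');print(proj(s,T,[p]))
k=s['pixels'][260:370,270:400,::-1];cv2.imwrite('pics/k6.png',cv2.resize(k,None,fx=5,fy=5,interpolation=cv2.INTER_NEAREST))
E
```

```text
time: 6.3
position: [0.5964, -0.3831, -0.0004]
eef_rot: [[1.0, 0.003, -0.001], [0.003, -1.0, 0.0], [-0.001, -0.0, -1.0]]
contact_force: [-0.1, -0.1, -0.7]
grip_width: 0.439
time: 6.6
position: [0.5963, -0.3835, -0.0064]
eef_rot: [[1.0, 0.001, -0.001], [0.001, -1.0, 0.0], [-0.001, -0.0, -1.0]]
contact_force: [0.0, 0.5, -0.0]
grip_width: 0.451
[ 0.59626879 -0.38346154 -0.00635166] [ 0.0436269   0.53105072 -0.01703699] [ 0.04322115  0.10289159 -0.01271711] 0.451048015175416
[[319.19244696 268.5629395 ]]
[[330.78217015 356.21367277]]
```

View pics/k6.png

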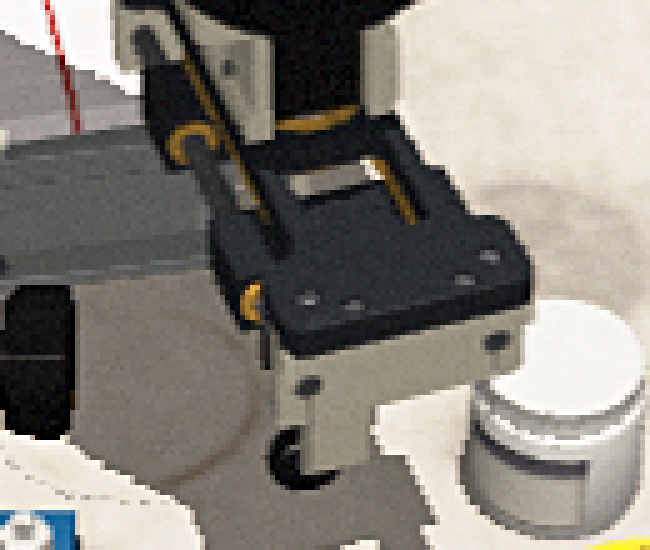

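View pics/w10.png

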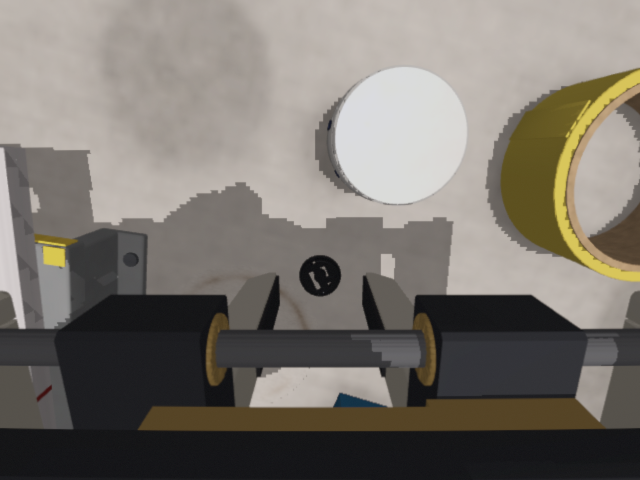

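```bash
python3 -m handwheel '[[0.45,[0,0,3],0],[0.45,[0,0,6],0],[0.45,[0,0,8],0],[0.45,[0,0,10],0],[0.45,[0,0,10],0]]'
python3 - <<'E'
from h import *
o,s,T=look('wrist','w11');p=np.array(o['position']);print(p,o['contact_force'],o['torque'],o['grip_width'])
P=s['pixels'];c,a,l=blob(P.max(2)<75,285,240,350,294)
ys,xs=np.nonzero(l);b=((xs.min()+xs.max())/2+285,(ys.min()+ys.max())/2+240);print(b,xs.max()-xs.min(),ys.max()-ys.min(),onz(s,T,b,.007),ys.max()+240)
k=P[200:320,240:400,::-1];cv2.imwrite('pics/k8.png',cv2.resize(k,None,fx=5,fy=5,interpolation=cv2.INTER_NEAREST))
o,s,T=look('side','s11')
k=s['pixels'][260:370,270:400,::-1];cv2.imwrite('pics/k7.png',cv2.resize(k,None,fx=5,fy=5,interpolation=cv2.INTER_NEAREST))
E
```

```text
time: 7.2
position: [0.5965, -0.3834, -0.0161]
eef_rot: [[1.0, 0.0, -0.0], [0.0, -1.0, 0.0], [-0.0, -0.0, -1.0]]
contact_force: [0.9, 0.0, -0.4]
grip_width: 0.447
[ 0.596471   -0.38339986 -0.01612851] [ 0.85066171  0.00963663 -0.40335603] [ 0.01703658  0.09732961 -0.00424486] 0.44722935433135164
(np.float64(319.5), np.float64(277.0)) 43 32 [ 0.59977584 -0.38362612  0.007     ] 293
```

View pics/k7.png

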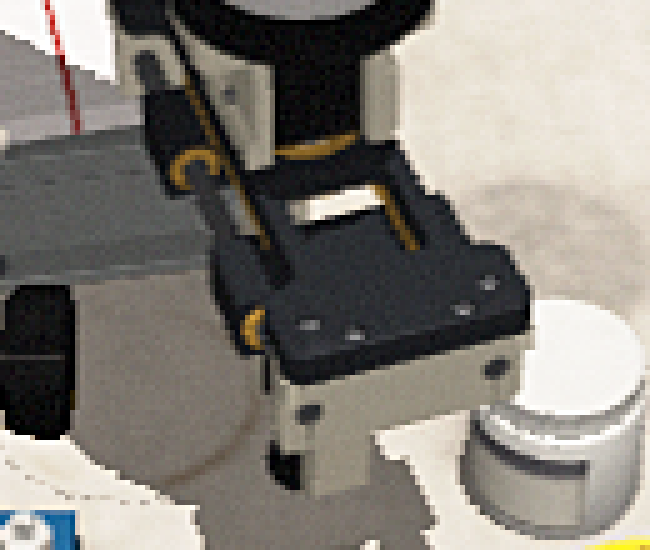

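View pics/k8.png

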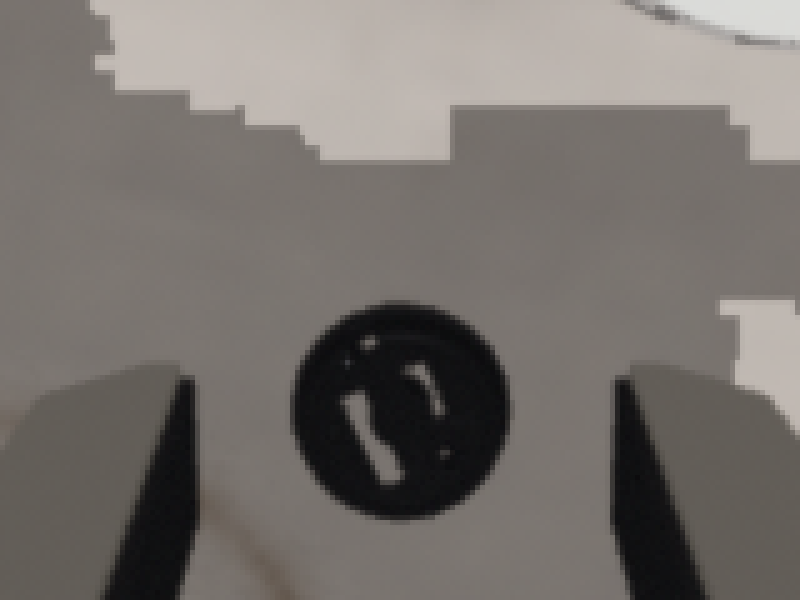

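```bash
python3 -m handwheel '[[0.45,[0,0,2],0],[0.45,[0,0,4],0],[0.45,[0,0,4],0]]'; python3 -m handwheel '[[0.45,[0,0,2],0],[0.45,[0,0,2],0]]'; python3 -m handwheel '[[0.45,[0,0,2],0],[0.45,[0,0,2],0]]'
```

```text
time: 7.6
position: [0.5965, -0.3834, -0.0201]
eef_rot: [[1.0, 0.0, -0.0], [0.0, -1.0, 0.0], [-0.0, -0.0, -1.0]]
contact_force: [-0.1, 0.2, -0.6]
grip_width: 0.45
time: 7.8
position: [0.5965, -0.3835, -0.022]
eef_rot: [[1.0, 0.0, -0.0], [0.0, -1.0, 0.0], [-0.0, -0.0, -1.0]]
contact_force: [0.7, 0.5, 0.0]
grip_width: 0.452
time: 8.0
position: [0.5965, -0.3835, -0.024]
eef_rot: [[1.0, 0.0, -0.0], [0.0, -1.0, 0.0], [-0.0, -0.0, -1.0]]
contact_force: [-0.1, -0.2, 0.2]
grip_width: 0.451
```

```bash
python3 -m handwheel '[[0.45,[0,0,2],0],[0.45,[0,0,2],0]]'
python3 - <<'E'
from h import *
o,s,T=look('side','s12')
k=s['pixels'][260:370,270:400,::-1];cv2.imwrite('pics/k9.png',cv2.resize(k,None,fx=5,fy=5,interpolation=cv2.INTER_NEAREST))
E
```

```text
time: 8.2
position: [0.5965, -0.3834, -0.026]
eef_rot: [[1.0, 0.0, -0.0], [0.0, -1.0, 0.0], [-0.0, -0.0, -1.0]]
contact_force: [-0.5, 0.4, -0.4]
grip_width: 0.45
```

View pics/k9.png

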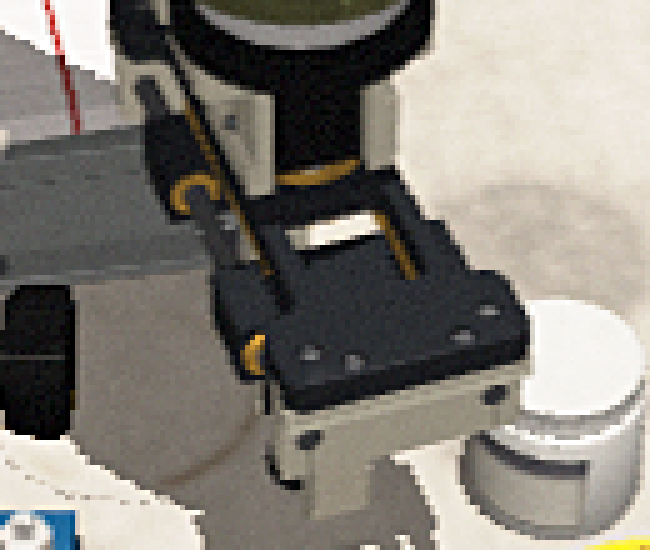

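Run:
```python
from h import *
o,s,T=look('side','s12')
for y in(-.415,-.4195,-.4235):
  for z in(0,.005,.01): print(y,z,proj(s,T,[[.589,y,z],[.604,y,z]]).round(1).tolist())
```

```text
-0.415 0 [[332.7, 368.7], [341.9, 366.4]]
-0.415 0.005 [[332.7, 366.5], [341.9, 364.1]]
-0.415 0.01 [[332.7, 364.2], [341.9, 361.9]]
-0.4195 0 [[333.7, 370.8], [342.8, 368.4]]
-0.4195 0.005 [[333.6, 368.6], [342.8, 366.2]]
-0.4195 0.01 [[333.6, 366.3], [342.9, 363.9]]
-0.4235 0 [[334.5, 372.7], [343.7, 370.3]]
-0.4235 0.005 [[334.5, 370.5], [343.7, 368.1]]
-0.4235 0.01 [[334.5, 368.2], [343.7, 365.8]]
```

```bash
python3 -m handwheel '[[0.45,[0,0,2],0],[0.45,[0,0,2],0]]'; python3 -m handwheel '[[0.45,[0,0,2],0],[0.45,[0,0,2],0]]';python3 -m handwheel '[[0.45,[0,0,2],0],[0.45,[0,0,2],0]]'
python3 - <<'E'
from h import *
o,s,T=look('wrist','w13');P=s['pixels']
k=P[220:320,240:400,::-1];cv2.imwrite('pics/k11.png',cv2.resize(k,None,fx=5,fy=5,interpolation=cv2.INTER_NEAREST))
o,s,T=look('side','s13')
k=s['pixels'][260:370,270:400,::-1];cv2.imwrite('pics/k10.png',cv2.resize(k,None,fx=5,fy=5,interpolation=cv2.INTER_NEAREST))
E
```

```text
time: 8.5
position: [0.5965, -0.3835, -0.028]
eef_rot: [[1.0, 0.0, -0.0], [0.0, -1.0, 0.0], [-0.0, -0.0, -1.0]]
contact_force: [-0.4, 0.5, -0.0]
grip_width: 0.452
time: 8.7
position: [0.5965, -0.3834, -0.03]
eef_rot: [[1.0, 0.0, -0.0], [0.0, -1.0, 0.0], [-0.0, -0.0, -1.0]]
contact_force: [-0.2, -0.3, 0.4]
grip_width: 0.451
time: 8.9
position: [0.5966, -0.3836, -0.0319]
eef_rot: [[1.0, -0.0, 0.0], [-0.0, -1.0, -0.0], [0.0, 0.0, -1.0]]
contact_force: [0.4, -0.1, 0.2]
grip_width: 0.449
```

View pics/k11.png

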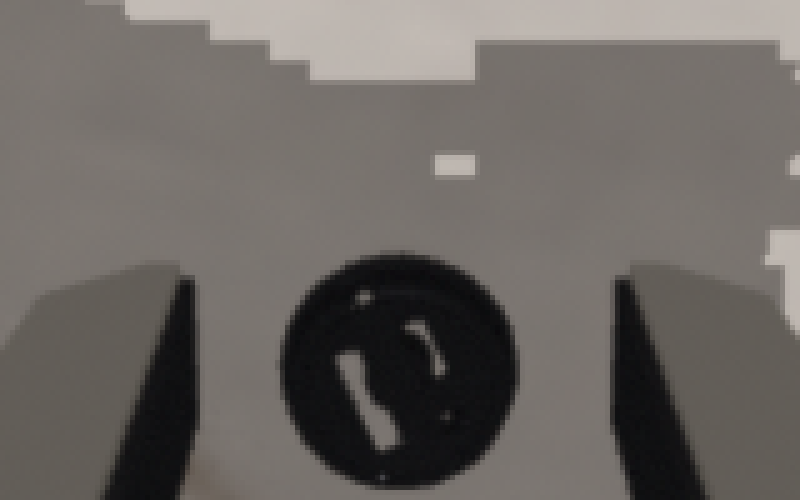

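View pics/k10.png

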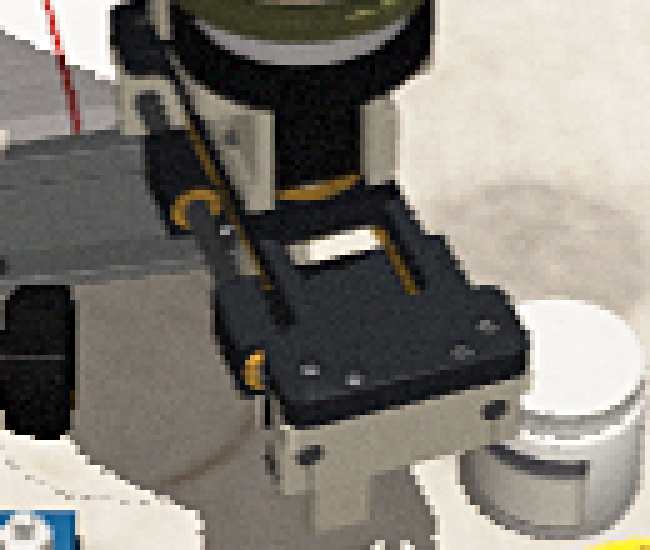

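The pads' bottom edges now run from about y=276 to 306 in the wrist view and the cap centre is at y=294. Their scales nearly match, so the tips are about level with the cap top. I'll go a few mm lower, then close.

```bash
python3 -m handwheel '[[0.45,[0,0,2],0],[0.45,[0,0,2],0]]';python3 -m handwheel '[[0.45,[0,0,2],0],[0.45,[0,0,2],0]]';python3 -m handwheel '[[0.45,[0,0,2],0],[0.45,[0,0,2],0]]'
```

```text
time: 9.2
position: [0.5967, -0.3836, -0.032]
eef_rot: [[1.0, -0.0, 0.001], [-0.0, -1.0, 0.0], [0.001, -0.0, -1.0]]
contact_force: [-4.0, 3.5, 17.3]
grip_width: 0.451
time: 9.4
position: [0.5968, -0.3835, -0.0321]
eef_rot: [[1.0, -0.0, 0.002], [-0.0, -1.0, 0.001], [0.002, -0.001, -1.0]]
contact_force: [-7.8, 7.0, 32.3]
grip_width: 0.451
time: 9.6
position: [0.5968, -0.3836, -0.0322]
eef_rot: [[1.0, -0.0, 0.002], [-0.0, -1.0, 0.001], [0.002, -0.001, -1.0]]
contact_force: [-11.7, 10.5, 49.5]
grip_width: 0.448
```

```bash
python3 -m handwheel '[[0.45,[0,0,-4],0],[0.45,[0,0,-8],0],[0.45,[0,0,-9],0],[0.45,[0,0,-9],0]]'
python3 - <<'E'
from h import *
o,s,T=look('wrist','w14',['ink_jar']);P=s['pixels'];print(o['position'],o['contact_force'],o['torque'])
o,s,T=look('side','s14',['ink_jar'])
E
```

```text
time: 10.0
position: [0.5966, -0.3835, -0.0291]
eef_rot: [[1.0, 0.0, -0.0], [0.0, -1.0, 0.0], [-0.0, -0.0, -1.0]]
contact_force: [-0.0, -0.4, 0.0]
grip_width: 0.451
wrist ink_jar 0.92 [ 669.8 -413.7   -0.8]
[ 0.59660702 -0.38347704 -0.0290692 ] [-0.01658891 -0.37599273  0.02326105] [0.11178371 0.09192471 0.00048914]
side ink_jar 0.85 [ 670.7 -411.8   -2.8]
```

View pics/s14.png

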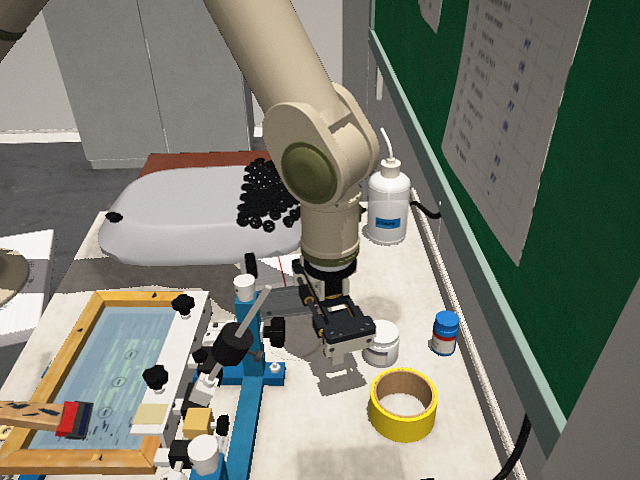

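View pics/w14.png

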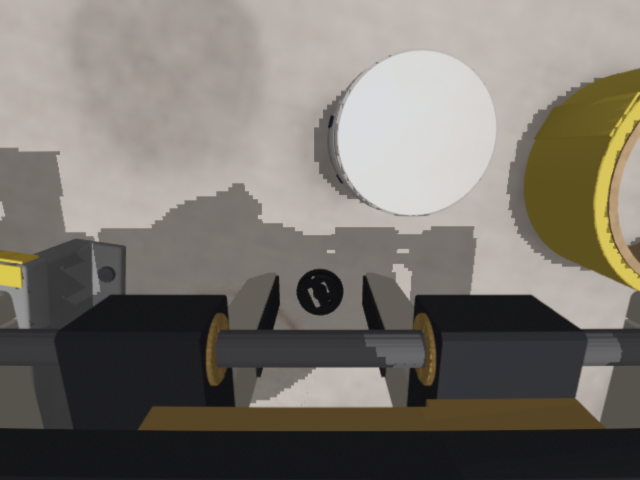

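Nothing moved: the jar is still at (670, −413). Closing on the cap here.

```bash
python3 -m handwheel '[[0.3,[0,0,0],0],[0,[0,0,0],0],[0,[0,0,0],0],[0,[0,0,0],0],[0,[0,0,0],0]]'
```

```text
time: 10.7
position: [0.5966, -0.3835, -0.0288]
eef_rot: [[1.0, 0.0, 0.0], [0.0, -1.0, -0.0], [0.0, 0.0, -1.0]]
contact_force: [0.1, -0.3, 0.1]
grip_width: 0.223
```

```bash
python3 -m handwheel '[[0,[0,0,0],0],[0,[0,0,-10],0],[0,[0,0,-30],0],[0,[0,0,-30],0]]'
python3 - <<'E'
from h import *
o,s,T=look('wrist','w15',['cap_center']);P=s['pixels'];print(o['position'],o['contact_force'],o['grip_width'])
k=P[220:320,240:400,::-1];cv2.imwrite('pics/k12.png',cv2.resize(k,None,fx=5,fy=5,interpolation=cv2.INTER_NEAREST))
o,s,T=look('side','s15',['cap_center']);P=s['pixels']
k=P[300:380,290:390,::-1];cv2.imwrite('pics/k13.png',cv2.resize(k,None,fx=7,fy=7,interpolation=cv2.INTER_NEAREST))
E
```

```text
time: 11.1
position: [0.598, -0.3848, 0.0041]
eef_rot: [[1.0, -0.0, 0.003], [-0.0, -1.0, -0.002], [0.003, 0.002, -1.0]]
contact_force: [-0.2, 0.4, -0.4]
grip_width: 0.223
wrist cap_center 0.74 [ 595.9 -387.2   38.3]
[ 0.59796532 -0.38478719  0.00413506] [-0.24697104  0.36496169 -0.42789406] 0.22310242034947025
```

View pics/k12.png

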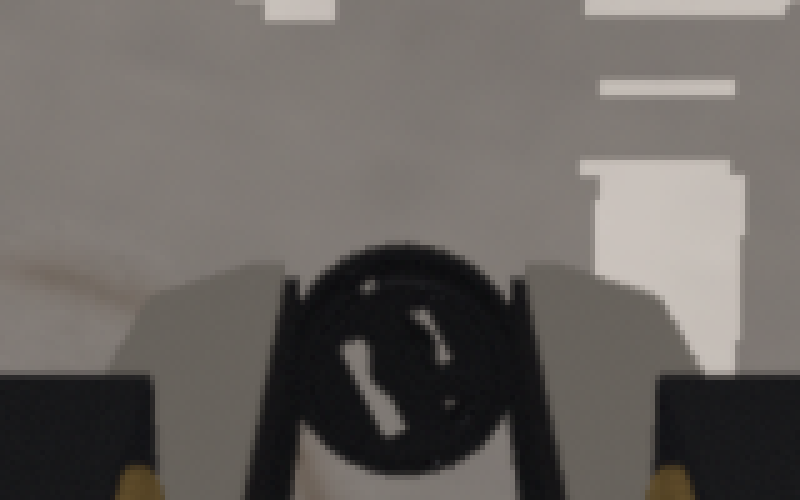

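View pics/k13.png

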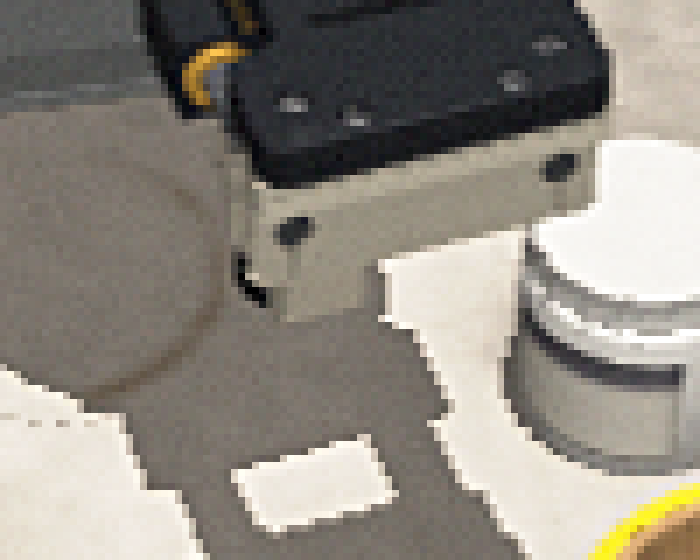

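The cap is held with its flat top up. The wrist network puts it at z≈38 mm, so the cap centre is at TCP +33.4 mm, and the fingertips are at about TCP +32 mm. I'll lift and move to just short of the pocket, then look.

```bash
python3 -m handwheel '[[0,[0,0,-40],0],[0,[0,-10,-76],0],[0,[0,-50,-76],0],[0,[0,-95,-76],0],[0,[0,-130,-76],0],[0,[0,-150,-76],0],[0,[0,-157,-70],0],[0,[0,-157,-66],0],[0,[0,-157,-66],0],[0,[0,-157,-66],0]]'
python3 - <<'E'
from h import *
o,s,T=look('wrist','w16',['cap_center','plate_pocket','stand_edge','mark_left','mark_right']);P=s['pixels'];print(o['position'],o['contact_force'],o['grip_width'])
E
```

```text
time: 12.3
position: [0.5962, -0.2285, 0.0669]
eef_rot: [[1.0, -0.002, -0.0], [-0.002, -1.0, -0.001], [-0.0, 0.001, -1.0]]
contact_force: [-0.2, -0.4, 0.1]
grip_width: 0.223
wrist cap_center 0.82 [ 593.7 -231.1  102. ]
wrist plate_pocket 0.92 [ 643.6 -228.5   63.8]
wrist mark_left 0.61 [ 563.2 -184.8   52.7]
[ 0.5961588  -0.22852353  0.06689632] [-0.19420484 -0.39163795  0.05229285] 0.22258505359652211
```

View pics/w16.png

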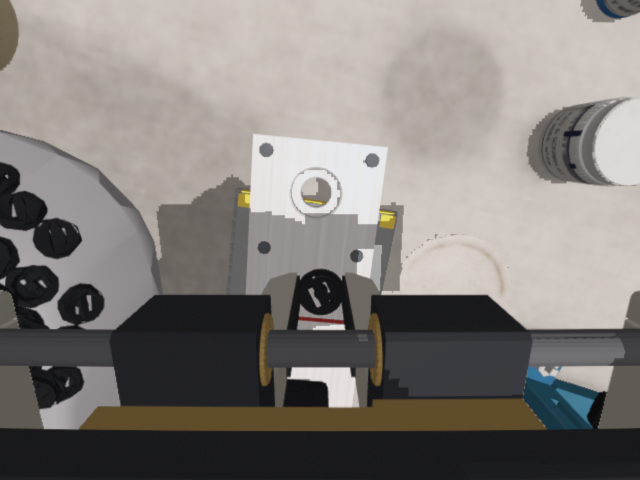

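The pocket is clear at (315,191), the yellow patches are at (244,200) and (387,220), and the held cap is at (320,292). Measuring precisely from this view.

Run:
```python
from h import *
o,s,T=look('wrist','w17');P=s['pixels'].astype(int);p=np.array(o['position']);print(p)
# cap
c,a,l=blob(P.max(2)<70,302,265,339,318);ys,xs=np.nonzero(l);print('cap bbox',xs.min()+302,xs.max()+302,ys.min()+265,ys.max()+265)
for (x0,y0,x1,y1,k,n) in[(230,120,410,320,4,'k14')]:
    kk=P[y0:y1,x0:x1,::-1].astype(np.uint8);cv2.imwrite(f'pics/{n}.png',cv2.resize(kk,None,fx=3,fy=3,interpolation=cv2.INTER_CUBIC))
```

```text
[ 0.59663068 -0.22709007  0.06735115]
cap bbox 302 338 269 314
```

View pics/k14.png

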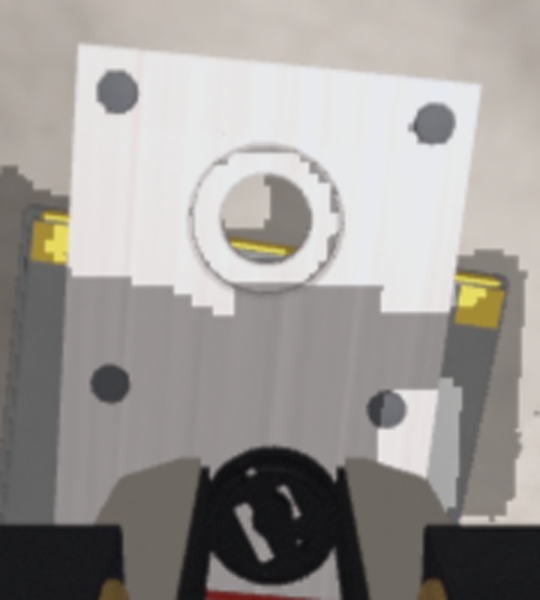

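Run:
```python
from h import *
o,s,T=look('wrist','w18');p=np.array(o['position']);print(p)
f=lambda x,y,z:onz(s,T,(230+x/3,120+y/3),z)
print('pocket',f(266,218,.06)*1e3)
for dz in(.0334,.036,.038): print('cap',dz,(f(275.5,514.5,p[2]+dz)-p)*1e3)
A=f(33,219,.05);B=f(505,289,.05);d=A-B;print('edge',A*1e3,B*1e3,np.linalg.norm(d),'mid',(A+B)/2*1e3,'yaw',np.degrees(np.arctan2(-d[0],d[1])))
C=f(78,44,.06);D=f(481,86,.06);d=C-D;print('plate end',C*1e3,D*1e3,np.linalg.norm(d),'yaw',np.degrees(np.arctan2(-d[0],d[1])))
h=[f(x,y,.06) for x,y in[(117,92),(434,123),(110,383),(387,408)]];
for a,b in((0,1),(2,3),(2,0),(3,1)):
  d=h[a]-h[b];print(np.linalg.norm(d),np.degrees(np.arctan2(-d[0],d[1])))
```

```text
[ 0.59662029 -0.22687753  0.06732733]
pocket [ 640.68126606 -226.60482908   60.        ]
cap 0.0334 [-0.61331634 -1.40226298 33.4       ]
cap 0.036 [ 0.4752343  -1.38870557 36.        ]
cap 0.038 [ 1.31258094 -1.3782768  38.        ]
edge [ 639.33885089 -179.09981488   50.        ] [ 624.81587819 -276.05408761   50.        ] 0.09803595125254295 mid [ 632.07736454 -227.57695125   50.        ] yaw -8.51910898143234
plate end [ 673.18952019 -191.53387608   60.        ] [ 665.56150356 -267.19384635   60.        ] 0.07604352529519083 yaw -5.757090551165702
0.060321521204347264 -5.458470796871726
0.05631169060121559 -5.4050437883145115
0.05711603821415407 86.53111973539572
0.05706510484597303 82.50600305084208
```

```bash
python3 -m handwheel '[[0,[25,-1.7,0],0],[0,[43.5,-1.7,10],0],[0,[43.5,-1.7,22],0],[0,[43.5,-1.7,30],0],[0,[43.5,-1.7,30],0],[0,[43.5,-1.7,30],0],[0,[43.5,-1.7,30],0]]'
python3 - <<'E'
from h import *
o,s,T=look('wrist','w19');print(o['position'],o['contact_force'],o['grip_width'])
k=s['pixels'][230:330,240:400,::-1];cv2.imwrite('pics/k15.png',cv2.resize(k,None,fx=5,fy=5,interpolation=cv2.INTER_CUBIC))
o,s,T=look('side','s19');k=s['pixels'][220:320,240:400,::-1];cv2.imwrite('pics/k16.png',cv2.resize(k,None,fx=5,fy=5,interpolation=cv2.INTER_CUBIC))
E
```

```text
time: 13.4
position: [0.6398, -0.2252, 0.0377]
eef_rot: [[1.0, -0.001, 0.0], [-0.001, -1.0, -0.0], [0.0, 0.0, -1.0]]
contact_force: [-0.0, 0.2, 0.6]
grip_width: 0.222
[ 0.63976011 -0.22523767  0.03770668] [-0.00635072  0.19436585  0.58689828] 0.22196337135648067
```

View pics/k15.png

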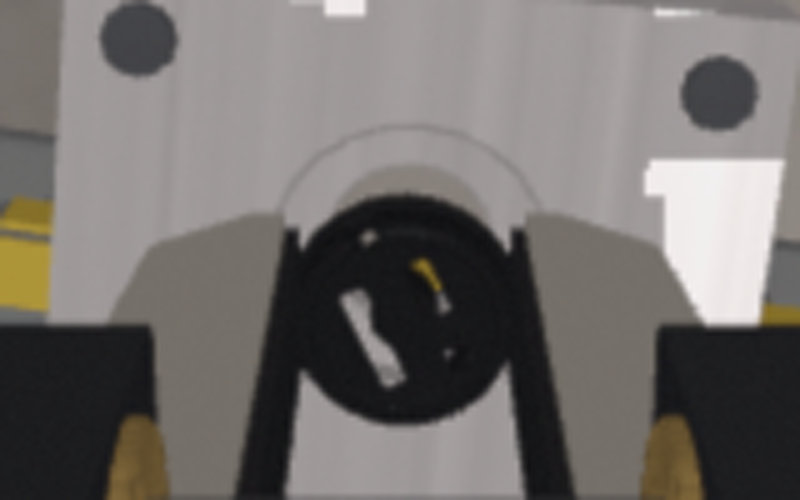

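View pics/k16.png

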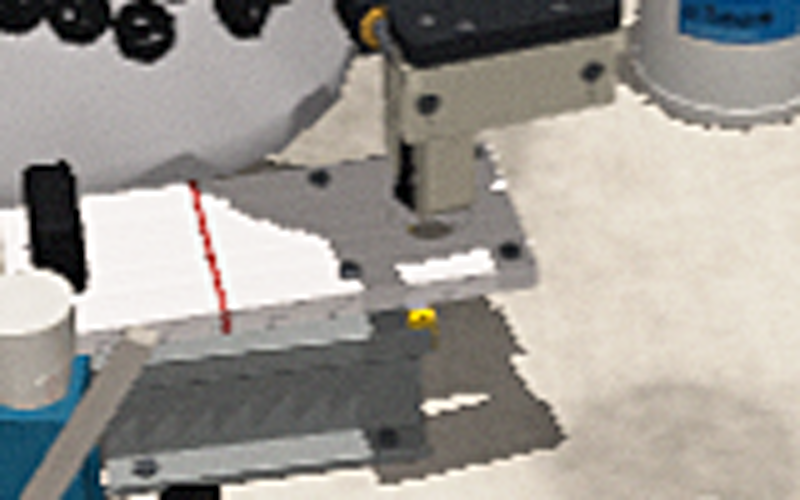

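```bash
python3 -m handwheel '[[0,[0.5,-0.3,4],0],[0,[0.5,-0.3,7],0],[0,[0.5,-0.3,7],0],[0,[0.5,-0.3,7],0]]'
python3 - <<'E'
from h import *
o,s,T=look('wrist','w20');print(o['position'],o['contact_force'],o['grip_width'])
k=s['pixels'][230:330,240:400,::-1];cv2.imwrite('pics/k17.png',cv2.resize(k,None,fx=5,fy=5,interpolation=cv2.INTER_CUBIC))
E
```

```text
time: 13.9
position: [0.6405, -0.2245, 0.0301]
eef_rot: [[1.0, 0.0, -0.0], [0.0, -1.0, 0.0], [-0.0, -0.0, -1.0]]
contact_force: [-0.3, 0.3, 0.2]
grip_width: 0.221
[ 0.64051511 -0.22452704  0.03005366] [-0.29874768  0.25032949  0.18662033] 0.22149526176771447
```

View pics/k17.png

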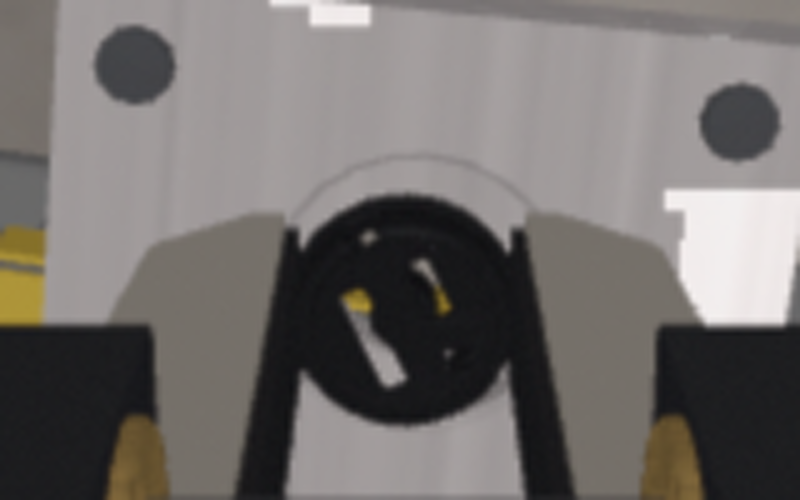

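The pocket ring is centred about 1 mm right of and ahead of the cap, so I'll correct that, lower slightly and release.

```bash
python3 -m handwheel '[[0,[0.7,1,0],0],[0,[0.7,1,0.5],0],[0,[0.7,1,0.5],0],[0.3,[0.7,1,0.5],0],[0.36,[0.7,1,0.5],0],[0.36,[0.7,1,0.5],0],[0.36,[0.7,1,0.5],0]]'
python3 - <<'E'
from h import *
o,s,T=look('wrist','w21',['cap_center','plate_pocket']);print(o['position'],o['contact_force'],o['grip_width'])
k=s['pixels'][230:330,240:400,::-1];cv2.imwrite('pics/k18.png',cv2.resize(k,None,fx=5,fy=5,interpolation=cv2.INTER_CUBIC))
E
```

```text
time: 14.65
position: [0.6413, -0.2255, 0.0297]
eef_rot: [[1.0, -0.0, -0.0], [-0.0, -1.0, 0.0], [-0.0, -0.0, -1.0]]
contact_force: [-0.6, -0.6, 0.5]
grip_width: 0.357
wrist cap_center 0.85 [ 639.8 -228.4   58.7]
wrist plate_pocket 0.79 [ 642.2 -227.1   63.3]
[ 0.64129806 -0.22551474  0.02972683] [-0.59648902 -0.56202961  0.46721701] 0.356979925846445
```

View pics/k18.png

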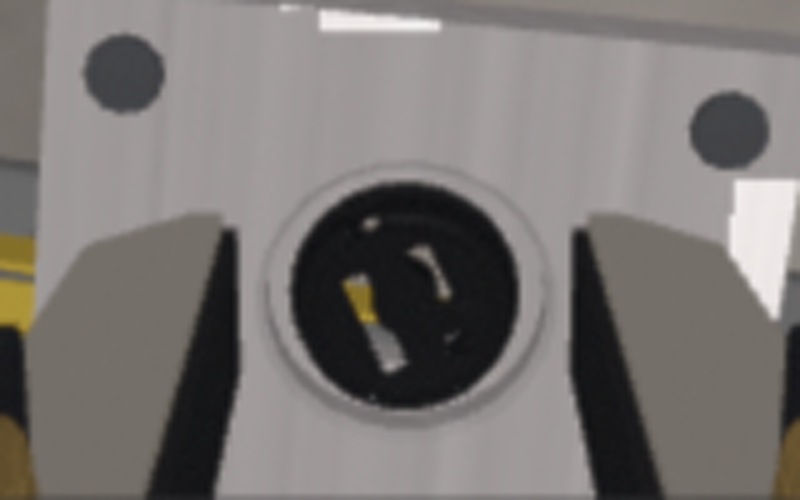

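The cap is seated inside the pocket ring with clearance all round. Next I'll rise and check the height of the grey tub near the handle.

```bash
python3 -m handwheel '[[0.36,[0,0,0],0],[0.36,[0,0,-20],0],[0.5,[0,0,-60],0],[0.7,[-40,0,-90],0],[0.7,[-40,0,-90],0],[0.7,[-40,0,-90],0]]'
python3 - <<'E'
from h import *
o,s,T=look('wrist','w22',['cap_center','plate_pocket']);print(o['position'])
o1,s1,T1=look('scene','a22');o2,s2,T2=look('side','b22')
for n,a,b in [('lone',(60,256),(114,216)),('capR',(263,241),(295,221))]:
    print(n,np.round(tri(s1,T1,a,s2,T2,b)*1000))
E
```

```text
time: 15.4
position: [0.6014, -0.2257, 0.1208]
eef_rot: [[1.0, -0.001, 0.002], [-0.001, -1.0, -0.0], [0.002, 0.0, -1.0]]
contact_force: [0.9, -0.3, -0.5]
grip_width: 0.653
wrist cap_center 0.75 [ 636.7 -227.8   62.3]
wrist plate_pocket 0.66 [ 637.2 -227.6   63.4]
wrist plate_pocket 0.27 [ 582.  -223.3   49. ]
[ 0.60135044 -0.22569094  0.12079879]
lone [287.  28.  78.]
capR [631. -24.  14.]
```

View pics/w22.png

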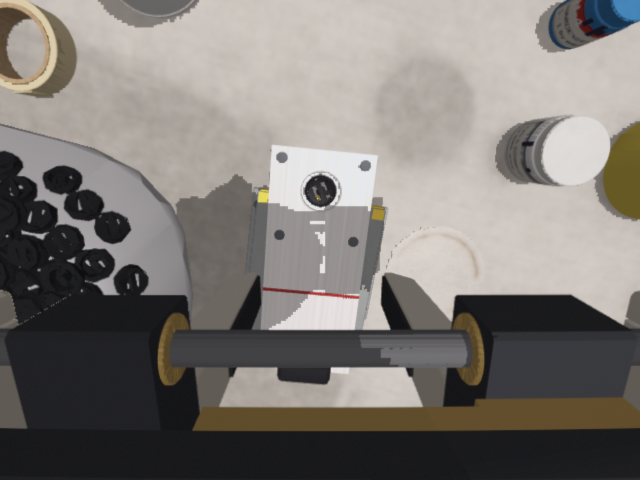

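View pics/a22.png

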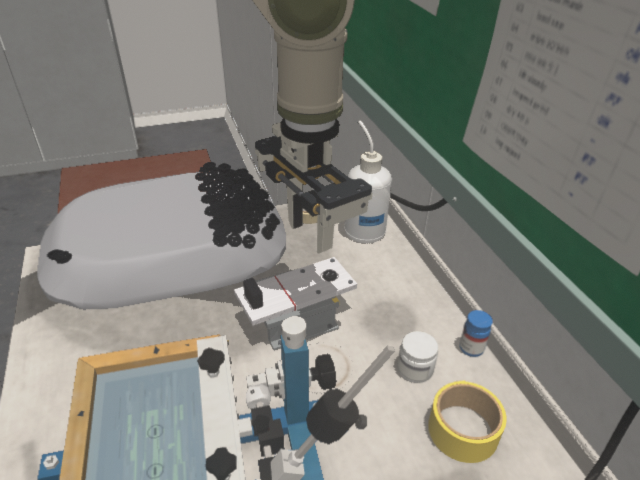

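View pics/b22.png

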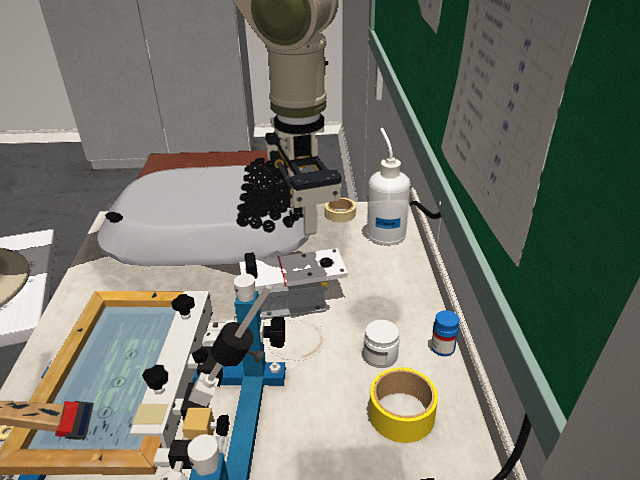

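```bash
python3 -m handwheel '[[0.75,[-40,-6,0],3],[0.75,[-75,-11,0],5.5],[0.75,[-92,-11.7,0],5.5],[0.75,[-92,-11.7,0],5.5],[0.75,[-92,-11.7,0],5.5]]'
python3 - <<'E'
from h import *
o,s,T=look('wrist','w23',['plate_handle','mark_left','mark_right']);print(o['position'])
o1,s1,T1=look('scene','a23',['plate_handle']);o2,s2,T2=look('side','b23',['plate_handle'])
E
```

```text
time: 16.15
position: [0.5103, -0.2139, 0.1195]
eef_rot: [[0.995, -0.095, 0.0], [-0.095, -0.995, -0.0], [0.0, 0.0, -1.0]]
contact_force: [-0.0, -0.5, 0.1]
grip_width: 0.751
wrist plate_handle 0.8 [ 505.9 -213.7   72.6]
wrist mark_left 0.94 [ 560.  -183.2   55.1]
wrist mark_right 0.88 [ 553.8 -251.3   48.2]
[ 0.51027727 -0.21392761  0.11953905]
scene plate_handle 0.9 [ 504.8 -212.4   71.9]
side plate_handle 0.84 [ 510.6 -209.1   69.1]
```

View pics/w23.png

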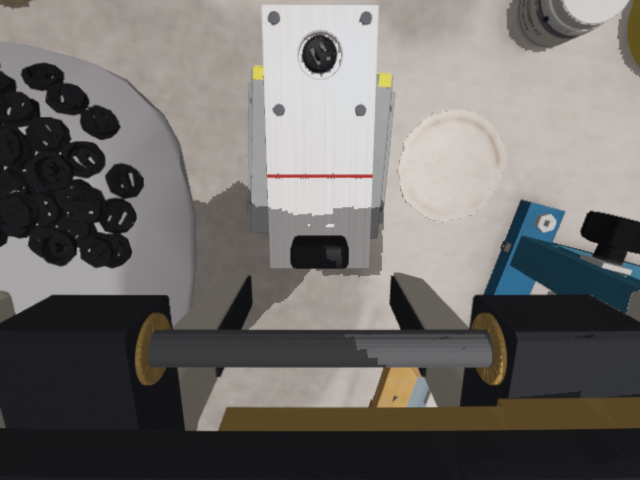

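View pics/b23.png

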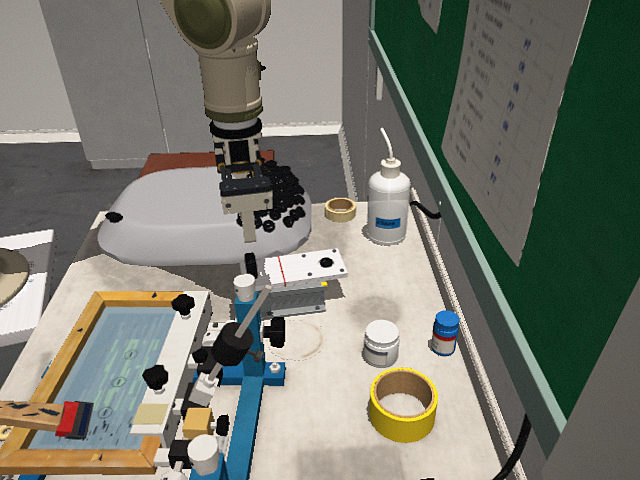

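The view is aligned with the plate: red line level at y≈176, handle centred at (320,252), cap in the pocket at (320,52). Going down over the handle.

```bash
python3 -m handwheel '[[0.75,[0,0,40],0],[0.75,[0,0,65],0],[0.75,[0,0,78],0],[0.75,[0,0,83],0],[0.75,[0,0,83],0],[0.75,[0,0,83],0]]'
python3 - <<'E'
from h import *
o,s,T=look('wrist','w24');print(o['position'],o['contact_force'])
E
```

```text
time: 17.15
position: [0.5099, -0.2142, 0.0376]
eef_rot: [[0.995, -0.096, 0.001], [-0.096, -0.995, -0.0], [0.001, 0.0, -1.0]]
contact_force: [-0.0, -0.5, -0.1]
grip_width: 0.75
[ 0.50985326 -0.21423035  0.03755458] [-0.0034422  -0.52742282 -0.0870612 ]
```

View pics/w24.png

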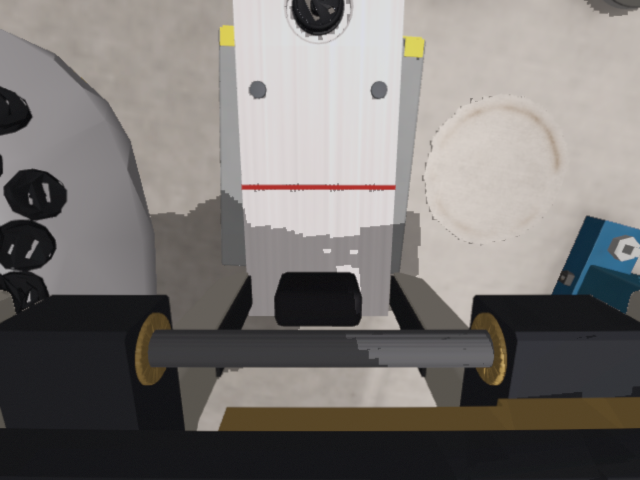

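```bash
python3 -m handwheel '[[0.75,[0,0,3],0],[0.75,[0,0,5],0],[0.6,[0,0,5],0],[0,[0,0,5],0],[0,[0,0,5],0],[0,[0,0,5],0],[0,[0,0,5],0]]'
python3 - <<'E'
from h import *
o,s,T=look('wrist','w25');print(o['position'],o['contact_force'],o['torque'],o['grip_width'])
E
```

```text
time: 17.9
position: [0.5093, -0.2137, 0.0318]
eef_rot: [[0.995, -0.096, -0.0], [-0.096, -0.995, 0.0], [-0.0, -0.0, -1.0]]
contact_force: [-0.6, -0.2, 0.6]
grip_width: 0.428
[ 0.50929923 -0.21366475  0.03177636] [-0.62923351 -0.24018748  0.61321296] [0.29087519 0.17106137 0.05845495] 0.42818662678961705
```

View pics/w25.png

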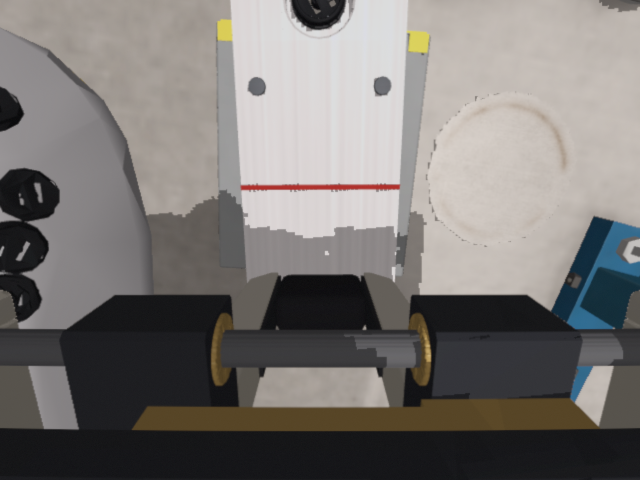

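The handle is gripped: opening 0.428, which is the expected 40 mm. The work-out says 71.6 mm forward, −0.7 mm sideways and a 3° turn. I'll slide part-way first, pressing down lightly.

```bash
python3 -m handwheel '[[0,[2,0,0.5],0],[0,[6,0,0.7],0.5],[0,[12,-0.1,0.7],1],[0,[19,-0.2,0.7],1.4],[0,[26,-0.3,0.7],1.8],[0,[33,-0.4,0.7],2.2],[0,[40,-0.5,0.7],2.5],[0,[46,-0.5,0.7],2.8],[0,[50,-0.5,0.7],3],[0,[50,-0.5,0.7],3]]'
python3 - <<'E'
from h import *
o,s,T=look('wrist','w26',['mark_left','mark_right','stand_edge','cap_center','plate_pocket']);print(o['position'],o['contact_force'],o['torque'],o['grip_width'])
k=s['pixels'][80:300,200:440,::-1];cv2.imwrite('pics/k26.png',cv2.resize(k,None,fx=3,fy=2.5,interpolation=cv2.INTER_CUBIC))
E
```

```text
time: 18.95
position: [0.5549, -0.2178, 0.0316]
eef_rot: [[0.989, -0.15, -0.006], [-0.15, -0.989, 0.003], [-0.006, -0.002, -1.0]]
contact_force: [-13.9, 2.0, 18.3]
grip_width: 0.431
wrist mark_left 0.91 [ 608.4 -191.    50.2]
wrist mark_left 0.42 [ 549.6 -221.5   74.5]
wrist mark_right 0.97 [ 595.6 -255.6   47.1]
wrist plate_pocket 0.74 [ 552.  -217.    75.9]
[ 0.55494258 -0.2177593   0.03155023] [-13.90819272   2.02343674  18.26520313] [ 0.78295148  2.94490519 -0.02716405] 0.4305421941490291
```

View pics/w26.png

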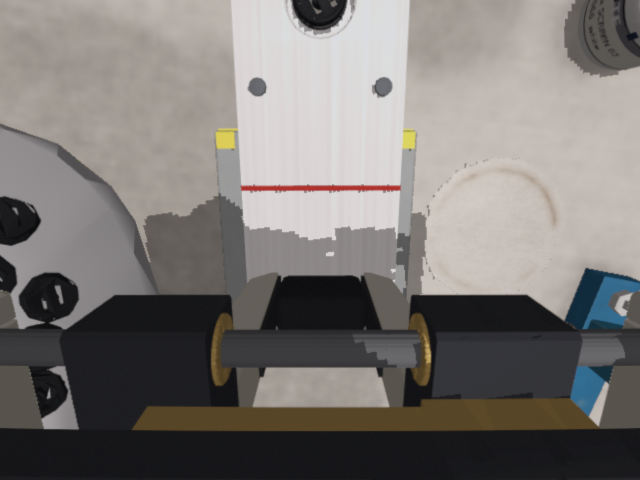

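```bash
python3 -m handwheel '[[0,[0,0,-0.3],0],[0,[0,0,-0.5],0],[0,[0,0,-0.5],0]]'
python3 - <<'E'
from h import *
o,s,T=look('wrist','w27');print(o['position'],o['contact_force'],o['torque'])
k=s['pixels'][110:210,200:440,::-1];cv2.imwrite('pics/k27.png',cv2.resize(k,None,fx=3.3,fy=5,interpolation=cv2.INTER_CUBIC))
E
```

```text
time: 19.55
position: [0.556, -0.2179, 0.0316]
eef_rot: [[0.989, -0.148, -0.005], [-0.148, -0.989, 0.002], [-0.005, -0.001, -1.0]]
contact_force: [-8.6, -0.1, 8.2]
grip_width: 0.43
[ 0.55598616 -0.21791606  0.03156675] [-8.64763208 -0.05918283  8.21865798] [0.55273274 2.06116591 0.22223065]
```

View pics/k27.png

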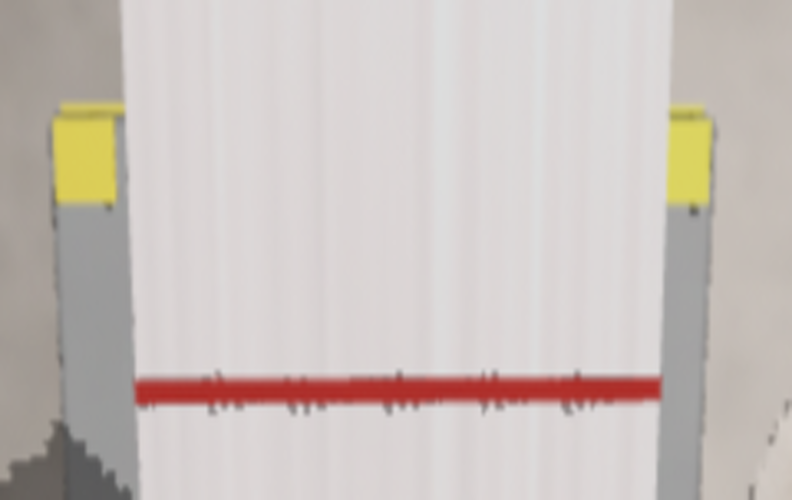

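```bash
cat > m.py <<'E'
from h import *
def rel(s,T,A,B,L,R):
    A=onz(s,T,A,.05);B=onz(s,T,B,.05);L=onz(s,T,L,.06);R=onz(s,T,R,.06)
    v=(A-B)[:2];print('edgew',np.linalg.norm(v),'linew',np.linalg.norm((L-R)[:2]));v/=np.linalg.norm(v);u=np.array([v[1],-v[0]]);M=(A+B)[:2]/2
    print('edgeyaw',np.degrees(np.arctan2(-v[0],v[1])),'mid',M*1e3,'L',(L[:2]-M)@u*1e3,(L[:2]-M)@v*1e3,'R',(R[:2]-M)@u*1e3,(R[:2]-M)@v*1e3)
E
python3 - <<'E'
from m import *
o,s,T=look('wrist','w28')
f=lambda x,y:(200+x/3.3,110+y/5)
rel(s,T,f(52,115),f(712,116),f(135,391),f(661,389))
E
```

```text
edgew 0.09783613831856892 linew 0.07637830354263363
edgeyaw -8.601196786783975 mid [ 631.85194124 -227.73865965] L -25.815694327723737 35.78913786331515 R -25.5382775340444 -40.58866186915467
```

Line ends measure −25.8 and −25.5 mm from the edge and parallel to it, with y offset about −2 mm. Continuing slowly.

```bash
python3 -m handwheel '[[0,[2,0,0],0],[0,[5,0,0],0],[0,[9,0,0],0],[0,[13,0,0],0],[0,[17,0,0],0],[0,[20,0,0],0],[0,[22,0,0],0],[0,[22,0,0],0],[0,[22,0,0],0]]'
python3 - <<'E'
from h import *
o,s,T=look('wrist','w29');print(o['position'],o['contact_force'],o['torque'])
k=s['pixels'][110:210,200:440,::-1];cv2.imwrite('pics/k29.png',cv2.resize(k,None,fx=3.3,fy=5,interpolation=cv2.INTER_CUBIC))
E
```

```text
time: 20.55
position: [0.578, -0.2208, 0.0316]
eef_rot: [[0.989, -0.148, -0.004], [-0.148, -0.989, 0.002], [-0.005, -0.001, -1.0]]
contact_force: [-9.2, 0.5, 9.5]
grip_width: 0.43
[ 0.5779723  -0.22084169  0.03157725] [-9.17047703  0.47726537  9.49798531] [0.77685038 1.99020436 0.24967466]
```

View pics/k29.png

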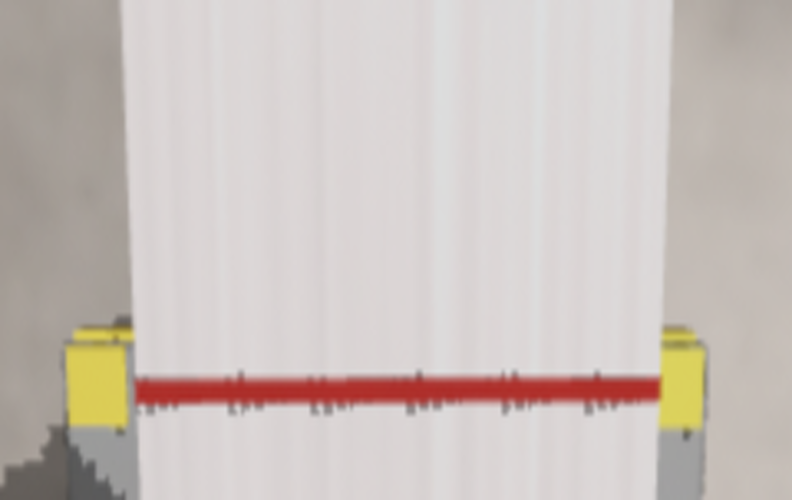

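Run:
```python
from m import *
o,s,T=look('wrist','w30');print(o['position'])
f=lambda x,y:(200+x/3.3,110+y/5)
rel(s,T,f(66,343),f(707,346),f(136,391),f(661,389))
```

```text
[ 0.57800835 -0.22082571  0.03160537]
edgew 0.09801523233686396 linew 0.07625124346109668
edgeyaw -8.69432533017427 mid [ 631.85685314 -227.95794713] L -3.6984142836134617 36.2888646964529 R -3.268333523117934 -39.96116586028125
```

```bash
python3 -m handwheel '[[0,[1,0,0],0],[0,[2,0,0],0],[0,[3,0,0],0],[0,[3.2,0,0],0],[0,[3.2,0,0],0],[0,[3.2,0,0],0],[0,[3.2,0,0],0]]'
python3 - <<'E'
from h import *
o,s,T=look('wrist','w31',['cap_center','mark_left','mark_right']);print(o['position'],o['contact_force'],o['torque'])
k=s['pixels'][110:210,200:440,::-1];cv2.imwrite('pics/k31.png',cv2.resize(k,None,fx=3.3,fy=5,interpolation=cv2.INTER_CUBIC))
Q=["plate_handle","plate_pocket","cap_center","mark_left","mark_right","plate"]
look('scene','a31',Q);o,s,T=look('side','b31',Q)
k=s['pixels'][200:320,230:390,::-1];cv2.imwrite('pics/k32.png',cv2.resize(k,None,fx=5,fy=5,interpolation=cv2.INTER_CUBIC))
E
```

```text
time: 21.35
position: [0.5808, -0.2213, 0.0316]
eef_rot: [[0.989, -0.148, -0.005], [-0.148, -0.989, 0.002], [-0.005, -0.002, -1.0]]
contact_force: [-10.1, 0.8, 10.5]
grip_width: 0.427
wrist mark_left 0.58 [ 635.4 -194.8   52.9]
wrist mark_right 0.85 [ 620.1 -262.2   47.1]
[ 0.58077342 -0.22127226  0.03155379] [-10.13889609   0.82570375  10.51293952] [0.76827133 2.29802252 0.13905755]
scene plate_handle 0.71 [ 577.6 -221.1   73.3]
scene plate_handle 0.64 [ 8.156e+02 -9.510e+01 -7.000e-01]
scene plate_pocket 0.87 [ 709.1 -245.9   59. ]
scene plate_pocket 0.67 [748.3  11.   -4.4]
scene cap_center 0.62 [ 712.2 -243.2   56.8]
scene cap_center 0.48 [ 628.  -265.4   49.8]
scene mark_left 0.68 [ 648.9 -231.8   53.5]
scene mark_left 0.56 [ 633.8 -193.5   49. ]
scene mark_right 0.64 [ 627.7 -266.4   48.4]
scene plate 0.73 [ 652.6 -234.7   50.7]
scene plate 0.17 [ 634.5 -193.6   47.6]
side plate_handle 0.91 [ 582.6 -222.    71.5]
side plate_pocket 0.87 [ 713.8 -243.5   57.8]
side cap_center 0.52 [ 710.4 -243.1   59.5]
side mark_left 0.91 [ 638.7 -199.1   52. ]
side mark_right 0.61 [ 624.7 -262.2   47.8]
side plate 0.56 [ 654.3 -230.6   49.6]
```

View pics/k31.png

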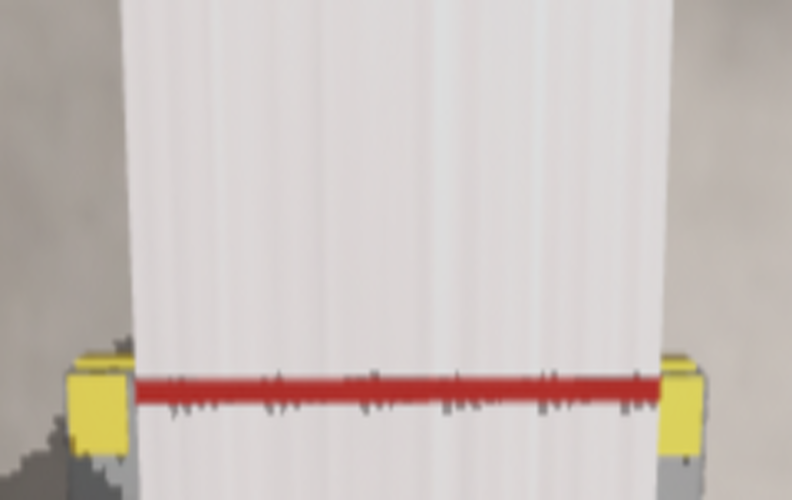

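View pics/k32.png

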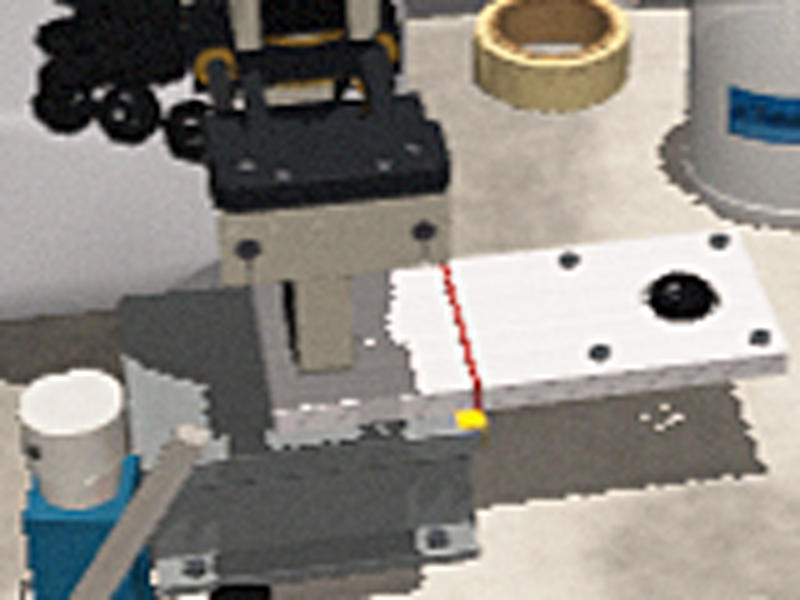

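View pics/w31.png

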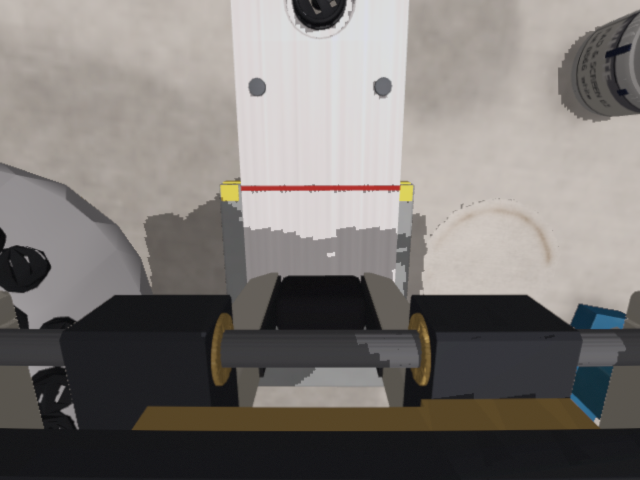

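Run:
```python
from m import *
o,s,T=look('wrist','w33');print(o['position'],o['contact_force'],np.abs(o['joint_velocities']).max())
f=lambda x,y:(200+x/3.3,110+y/5)
rel(s,T,f(67,372),f(707,373.5),f(136,391),f(660,390))
```

```text
[ 0.58079213 -0.22124753  0.03157009] [-9.46323066  2.20184208 11.00618869] 0.10398946524032736
edgew 0.09821039299909586 linew 0.07608173963914545
edgeyaw -8.611747862103092 mid [ 631.84492409 -228.03398749] L -0.80272366696552 36.3480490790737 R -0.5856475262240184 -39.73338087901685
```

The line ends are −0.8 and −0.6 mm from the edge, the plate is flat and still, and the cap is in the pocket. Handing in.

```bash
python3 -c "
from bench import *
print(finish_job());o=get_obs();print(o['time'],o['position'],o['contact_force'],o['grip_width'])"
```

```text
the job is handed in; nothing more can be done
None
the job is handed in; nothing more can be done
```

The job is handed in: the cap is in the pocket and the plate is slid out to the line. The handle is still gripped and lightly pressed down. No verdict was reported.

**What I did:** I laid the cap in the pocket the same way up while the red line was still about 71 mm back from the edge. I then slid the plate flat along the stand, turning it about 3° to square it with the edge.

**Last checks before handing in (about 21.5 s on the clock):**
- **Red line:** its left and right ends are about 0.8 and 0.6 mm short of the outer edge in the wrist picture; the arm's own position agrees to about 1 mm.
- **Plate:** it is about 2 mm off centre, with the tool tilted about 0.005 rad and the arm still.
- **Hold:** the press on the handle is about 10 N, and the grip opening of 0.43 matches the 40 mm handle.
- **Cap:** it shows level in the pocket in both the side and wrist pictures. The networks put it within a few mm of the pocket centre.

**What failed or disagreed:**
- **First cap grasp:** it closed on air, without disturbing the cap. The fingertips end about 32 mm short of the stated TCP, so I worked from the contact height instead.
- **Contact while finding that height:** the tool met something, most likely the fingertips on the bench, and the force reached about 50 N before I backed off. I did not confirm what it touched. Nothing was seen to move, and the ink jar measured the same afterwards.
- **Detections:** a few low-confidence ones in the last pictures were plainly wrong, such as a handle reported at the squeeze bottle. I ignored them.
- **After handing in:** the state could no longer be read, so there is no check beyond that point.

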